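Pack exhaust mounts and snap the case shut

TASK

Lift every exhaust mount that is hanging on the hook rack up and off its hook and put it inside the divided blue parts case. When all of them are in, fit the loose cover on the case: hook its tongue under the lip into the slot at the end of the case nearer the robot while the far edge is still raised, then pivot the cover down until the sprung catch snaps over its far edge and it lies flat. Do not disturb the carton, the can and the jar standing around.

Things in the scene. Friction and masses are not known exactly. Their poses are not given: they have to be found in the camera images.
- rack: Dark steel hook rack fixed to the bench; its -x side faces the robot. Five hooks of 8 mm round bar at y -160, -80, 0, 80, 160 mm point to -x: level, centre line at z 99 mm, from a cross beam (x 90 to 106, z 84 to 114 mm) to x 0, then an upturned tip, top 9 mm above the bar's top, at x -3 mm, outermost x -7. Origin on the bench under the middle of the line of hook ends; z up.
- mount1_c (a point): Centre of an exhaust mount: stiff black block, 24 mm thick (its x), 36 wide (y), 66 tall (z), about 90 g. An eye 16 mm wide and 26 high runs through it along x, from 1 mm below to 25 mm above this centre. It hangs upright on a hook through the eye, mounts 1 to 5 on the rack hooks in order of y, its centre 24 to 36 mm (rack x) from the hook's end, its bottom 45 mm above the bench.
- mount2_c (a point): Centre of another mount like mount1_c. Absent mounts read None. To unhook one: grip its 36 mm width, raise it 10 to 17 mm (the eye allows 18), then draw it 60 mm to the rack's -x over the tip.
- mount3_c (a point): Centre of another mount like mount1_c. Standing in the case its centre is 37 mm above the bench. Mounts may stand, lean or lie in the case.
- mount4_c (a point): Centre of another mount like mount1_c.
- mount5_c (a point): Centre of another mount like mount1_c.
- case: Blue open case fixed to the bench, 200 (x) x 156 (y) x 78 mm high, walls and floor 4 mm; -x is its near end. Origin: centre of underside; z up. Four dividers, 4 mm thick, tops at z 24 mm, make five compartments 35 mm long in x (centres x -78.4, -39.2, 0, 39.2, 78.4), 148 mm in y. Two flared guides for the cover (y +-55 mm) and the catch rise to z 93 and 100 mm at the far end.
- case_slot (a point): Middle of the slot's mouth outside the case's near end, at x -101, y 0, z 84 mm in the case frame (same axes). The slot opens to +x, is 12 mm high between a ledge level with the rim (z 78) and a lip (z 90 to 95 mm), 112 mm wide in y and 12.5 mm deep (back at x -113.5 mm).
- catch (a joint): Sprung steel catch at the middle of the case's far end (y +-25, x 96 to 108 mm, case frame). 0 m at rest; grows, up to 0.012, as it is pushed outwards. Its sloping inner face is pushed out 4 to 5 mm by the cover's far edge coming down (10 to 15 N pressed on the cover near that edge), then it springs back to under 0.003 over the cover.
- cover_rib (a point): Centre of the black grip rib on the loose grey cover: 16 mm thick (x), 70 long (y), 31 high, centre 20.5 mm above the cover's underside. Cover axes: -x to the tongue, z up. Plate 5 mm thick, 156 wide, x -98 to 100 mm from the rib; 220 g. Starts flat on the bench, rib up. Shut: right over the case's origin, axes alike, 98.5 mm above the bench.
- cover_tongue (a point): Middle of the tip edge of the cover's tongue, half-way through its thickness, at (-113, 0, -18) mm from the rib's centre. The tongue is 100 mm wide, 5 mm thick, level with the plate, and sticks out 15 mm from it.
- cover_far_edge (a point): Middle of the cover's far edge, half-way through its thickness, at (100, 0, -18) mm from the rib's centre; 80.5 mm above the bench when shut.
- carton: Bystander: cardboard carton 110 x 80 x 70 mm, beyond the work. Origin: centre of underside.
- spray_can: Bystander: metal can, 60 mm across, 120 mm high, beyond the work. Origin: centre of underside.
- jar: Bystander: jar, 64 mm across, 90 mm high, at the right. Origin: centre of underside.
Not all that is in view belongs to the job. Leave any turquoise look-alike of the part that bears mount3_c alone.

How it is judged:
By the outcome, as a careful person would: the job done as asked, in the order asked, and still so for the second after the job is handed in, with the robot touching nothing.
Of mount1, mount2, mount3, mount4, mount5 only 3 to 5 are there at a start; the rules pass over those that are not, and their reading is None.
At some moment in a run one of cover may be knocked a few centimetres aside while the robot is not near it.
Once in a run the grip may slacken for a moment while it holds something.
It also fails if it takes over 210 s, if anything falls off the work surface, if the arm or the gripper's body presses on something with over 40 N, if the wrist force passes 120 N, or if a joint passes its speed limit or range.

ROBOT

A 7-joint arm with a two-finger parallel gripper is mounted at the origin on the work surface. World frame = base frame: x ahead of the robot, y to its left, z up, the work surface at z = 0. Lengths are in m, angles in rad, forces in N, time in s.
With the tool pointing down it reaches from about 0.4 to 0.85 m from the base axis. Payload 10.4 kg.
Tool frame: the origin (TCP) lies at the very end of the fingers, on their centre line; the grasp point (between the pads) lies 19 mm behind it (manip.grip_point_offset is the distance from the TCP to the grasp point, in m); z points along the fingers, y is the line along which they close (so a half turn about z gives the same grasp; the last joint's range is limited). The gripper opens to 85 mm and grips with 20 to 120 N. Pads are 22 mm wide; open, the fingers measure 114 mm over their backs; the gripper's body (76 mm by 85 mm) begins 54 mm behind the grasp point. The pads swing forward as they close: fully open they stand 13 mm farther back than shut.
Start: joints at [1.247, 0.332, -0.065, 1.46, 0.022, 1.35, -0.088], TCP at [0.185, -0.597, 0.197] pointing down, gripper open.
Joint ranges: [-2.6, 2.6], [-0.5, 2.12], [-1.47, 1.34], [0.16, 2.42], [-1.27, 4.41], [0.06, 2.06], [-2.6, 2.6]. Speed limits (rad/s): [2.22, 2.22, 2.79, 2.79, 3.14, 3.14, 3.14].

INTERFACE

Orientations are given as a unit quaternion [x, y, z, w].
In Python, from workcell import manip gives the robot as it stands. The module is installed in compiled form; this text tells all that it offers.
- The arm moves only by the shell command python3 -m inch 'ROWS' [OPENING] [FORCE]. ROWS is JSON, a list of rows, each a list of 2 entries, a list of its own where there are three numbers: the shift along the tool's x, y, z each as a share of 0.08 m, from -1 to 1, then the turn, a rotation vector about the tool's x, y, z each as a share of 45 degrees, from -1 to 1. A call has exactly 10 rows; each row is the pose to reach, as a shift and turn from the pose commanded when the call began, along the tool's axes at that moment; what a row does not reach only later rows make up. A row lasts 1/10 s, in which the tool goes at most 50 mm and 8.59 degrees, less where a joint would pass 70% of its speed; a pose out of reach is approached as far as the arm can. A call with a number of a shift or a turn outside -1 to 1 is refused whole. A call with a gripper value outside its range is refused whole. OPENING is the opening, from 0 (shut) to 1 (fully open), set as the call begins (- or left out, the last holds). The fingers move at their own pace and stop on an object; FORCE is the grip in N (left out, the last holds). Time passes only in rows, so rows that repeat a pose let the fingers close, or fill a call up. It gives the time, the measured TCP pose, the force, the opening and the grip force at its end, in the units of the state.
- manip.get_obs(): the state, without advancing time (a new reading comes with each control period).
- manip.camera(name): name is "scene" or "top"; returns the picture (400x640x3 uint8, red, green, blue); there is no depth.
- manip.camera_params(name): a dict with "fov_y" (degrees; the focal length in pixels is half the picture's height over the tangent of half this angle, whatever the lens; pixels are square), "cx", "cy" (the principal point, pixels), "camera_from_world" (4x4, takes a point from world to camera coordinates). Camera axes: x right, y up, looking along -z (the intrinsics and any distortion apply to the point x, -y, -z); pixel columns grow to the right and rows downward; lengths in m; the calibration is good to about 2 mm. A picture is of the moment at which its call begins. camera_params takes no time and is no camera call.
- manip.hand_in(): hands the job in; it is judged then, once.
The state is a dict: "clock": time; "joint_pos": joint angles; "joint_velocities": joint speeds; "tau": joint torques, N m; "position": TCP position; "ee_rot": TCP orientation; "ft_force": force on the tool from outside, world axes, zero at the start; "torque": the same for the moment, N m; "grip_width": opening from 0.0 (shut) to 1.0 (fully open); "grasp_force": force on a finger pad.
Only numpy, scipy, OpenCV 4.12 (cv2) and the standard library are available. Lean on these libraries where they do the work, as an engineer would, in place of code of your own. Each camera call takes 0.05 s, during which the arm holds its last target. There are 200 camera calls.

## Working session

There is one attempt and no reset: what is moved stays moved. The work goes in short steps, Python scripts to look and compute and a shell command to move; the robot and the scene stay as the last step left them, time stands still between calls to the robot, and variables do not carry over. Pictures are saved under pics/ and viewed, at most 14 in all, crops included, and the job is handed in when it is done.

```bash
mkdir -p pics; ls
python3 - <<'E'
from workcell import manip
import cv2,numpy as np
np.set_printoptions(precision=4,suppress=True)
for n in ("scene","top"):
    im=manip.camera(n); cv2.imwrite(f"pics/{n}0.png",im[...,::-1]); print(n,manip.camera_params(n))
print(manip.get_obs(), manip.grip_point_offset)
E
```

```text
pics
scene {'fov_y': 50.8626803504344, 'cx': 319.11741152387395, 'cy': 194.71732506748515, 'camera_from_world': array([[-0.3246,  0.9457,  0.019 ,  0.2013],
       [-0.7356, -0.265 ,  0.6234,  0.395 ],
       [ 0.5946,  0.1884,  0.7817, -1.7395],
       [ 0.    ,  0.    ,  0.    ,  1.    ]])}
top {'fov_y': 52.57322034332987, 'cx': 327.1121365818037, 'cy': 195.39697306702024, 'camera_from_world': array([[-0.0217, -0.9997, -0.0111,  0.016 ],
       [ 0.9915, -0.023 ,  0.1284, -0.6239],
       [-0.1286, -0.0083,  0.9917, -1.3461],
       [ 0.    ,  0.    ,  0.    ,  1.    ]])}
{'clock': 0.1, 'joint_pos': array([ 1.2474,  0.3328, -0.0647,  1.4609,  0.0216,  1.3499, -0.0885]), 'joint_velocities': array([ 0.0013, -0.0023, -0.0003, -0.0022,  0.0004, -0.0007,  0.0029]), 'tau': array([  0.0015, -62.6749,   0.0496, -39.2429,   0.0164,   0.007 ,
         0.    ]), 'position': array([ 0.1851, -0.5966,  0.1958]), 'ee_rot': array([ 0.9887,  0.1498, -0.0001, -0.0006]), 'ft_force': array([-0.5312, -0.1716, -0.2069]), 'torque': array([ 0.0001, -0.0329,  0.0401]), 'grasp_force': 0.0, 'grip_width': 1.0020715964498004} 0.0187
```

View pics/scene0.png

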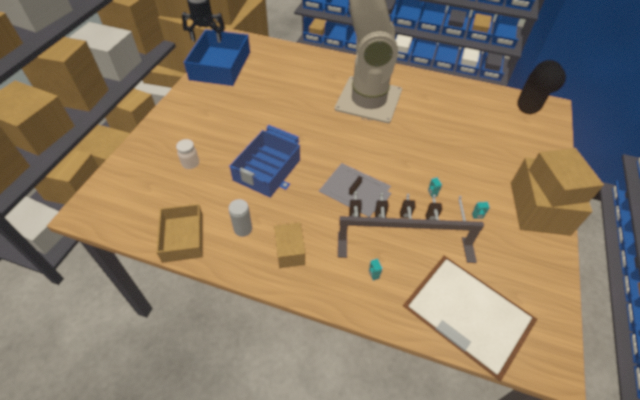

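View pics/top0.png

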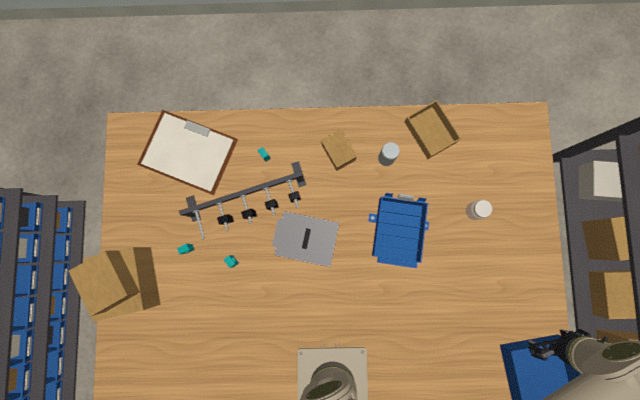

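Scene: divided blue case near (266,160), grey cover (355,188) with black rib, rack with four black mounts at (355,207),(381,207),(407,207),(434,210) and an empty hook. The look-alikes are turquoise blocks at (435,186),(482,209),(375,268), and the undivided bin at (218,57). In the top view: mounts at (295,197),(271,205),(249,214),(225,219), cover (306,239), case (400,230).

```bash
cat > h.py <<'E'
from workcell import manip
import cv2,numpy as np
from scipy.spatial.transform import Rotation as R
np.set_printoptions(precision=4,suppress=True)
P={n:manip.camera_params(n) for n in("scene","top")}
def ray(n,uv):
    p=P[n];f=200/np.tan(np.radians(p["fov_y"]/2));T=np.linalg.inv(p["camera_from_world"])
    d=T[:3,:3]@np.array([(uv[0]-p["cx"])/f,-(uv[1]-p["cy"])/f,-1]);return T[:3,3],d/np.linalg.norm(d)
def onz(n,uv,z):
    o,d=ray(n,uv);return o+d*(z-o[2])/d[2]
def proj(n,X):
    p=P[n];f=200/np.tan(np.radians(p["fov_y"]/2));c=p["camera_from_world"]@np.append(X,1)
    return np.array([p["cx"]-f*c[0]/c[2],p["cy"]+f*c[1]/c[2]])
def tri(a,b):
    (o1,d1),(o2,d2)=ray("top",a),ray("scene",b)
    t=np.linalg.lstsq(np.c_[d1,-d2],o2-o1,rcond=None)[0]
    p,q=o1+t[0]*d1,o2+t[1]*d2;return (p+q)/2,np.linalg.norm(p-q)
def crop(im,x,y,w,h,s): return cv2.resize(im[y:y+h,x:x+w],None,fx=s,fy=s,interpolation=cv2.INTER_CUBIC)
def grab(n):return np.ascontiguousarray(manip.camera(n)[...,::-1])
E
python3 - <<'E'
from h import *
t=cv2.imread("pics/top0.png");s=cv2.imread("pics/scene0.png")
cv2.imwrite("pics/ct.png",crop(t,175,155,265,120,3))
cv2.imwrite("pics/cs.png",crop(s,225,120,265,150,3))
for uv in [(297,170),(186,208),(306,239),(400,230),(295,197),(225,219)]: print(uv,onz("top",uv,0.09))
E
```

```text
(297, 170) [0.7053 0.1    0.09  ]
(186, 208) [0.5865 0.4681 0.09  ]
(306, 239) [0.4761 0.0735 0.09  ]
(400, 230) [ 0.4986 -0.2333  0.09  ]
(295, 197) [0.6148 0.1077 0.09  ]
(225, 219) [0.5473 0.3387 0.09  ]
```

View pics/ct.png

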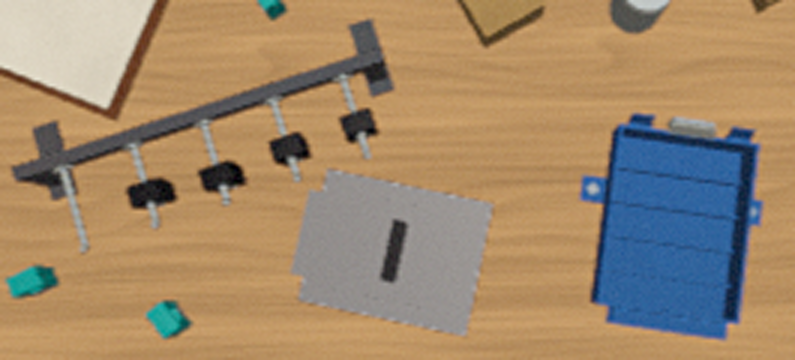

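View pics/cs.png

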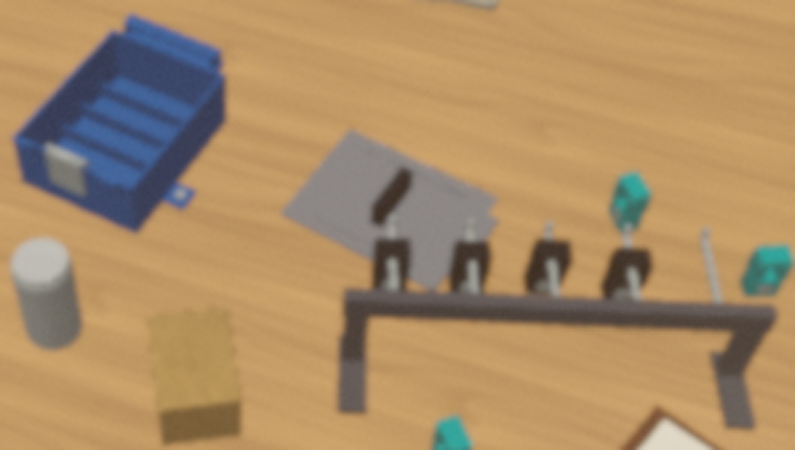

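The crops confirm four black mounts on hooks 1–4 (hook 5, the leftmost in the top view, is empty), three turquoise decoys, and the cover with its tongue towards world +y. Next I measure them in both views.

```bash
cat > meas.py <<'E'
from h import *
t=cv2.imread("pics/top0.png");s=cv2.imread("pics/scene0.png")
T=lambda a:np.array(a)/3+[175-1/3,155-1/3]; S=lambda a:np.array(a)/3+[225-1/3,120-1/3]
tt=[(367,155),(297,179),(225,203),(155,226),(86,249)];ss=[(391,220),(470,222),(549,225),(627,229),(706,233)]
tips=[]
for a,b in zip(tt,ss):
    X,r=tri(T(a),S(b));tips.append(X);print("tip",X,"res",r,"onz .11:",onz("top",T(a),.11)[:2],onz("scene",S(b),.11)[:2])
tips=np.array(tips);print("spacing",np.linalg.norm(np.diff(tips,axis=0),axis=1))
ct=[(757,148),(613,130),(594,302),(738,320)];cs=[(18,138),(137,186),(223,75),(112,35)]
for a,b in zip(ct,cs):
    X,r=tri(T(a),S(b));print("case",X,r,onz("top",T(a),.078)[:2],onz("scene",S(b),.078)[:2])
# black blobs
for n,im,(x,y,w,h) in(("top",t,(205,180,115,80)),("scene",s,(335,160,120,75))):
    sub=im[y:y+h,x:x+w];m=(sub.max(2)<48).astype(np.uint8)
    k,l,st,c=cv2.connectedComponentsWithStats(m)
    for i in range(1,k):
        if st[i,4]>25:print(n,c[i]+[x,y],st[i])
# cover by grey mask
x,y,w,h=260,200,90,75;sub=t[y:y+h,x:x+w];hsv=cv2.cvtColor(sub,cv2.COLOR_BGR2HSV)
m=((hsv[...,1]<40)&(hsv[...,2]>70)).astype(np.uint8)*255
c=max(cv2.findContours(m,0,cv2.CHAIN_APPROX_NONE)[0],key=cv2.contourArea)
W=np.array([onz("top",p[0]+[x,y],.005)[:2] for p in c],np.float32)
print("cover",cv2.minAreaRect(W),[onz("top",p,.005)[:2] for p in cv2.boxPoints(cv2.minAreaRect(c+np.array([x,y],np.int32)))])
E
python3 meas.py
```

```text
tip [0.582  0.1008 0.1046] res 0.001104302402154912 onz .11: [0.5816 0.0998] [0.5862 0.1021]
tip [0.5575 0.1774 0.105 ] res 0.0020816987034791208 onz .11: [0.5573 0.1757] [0.5614 0.1787]
tip [0.5334 0.2551 0.1046] res 0.0012784658492783463 onz .11: [0.5332 0.2534] [0.5378 0.2557]
tip [0.5103 0.3315 0.1032] res 0.0019634115527722503 onz .11: [0.5102 0.3287] [0.5159 0.3318]
tip [0.4871 0.4078 0.1015] res 0.0047721635182441735 onz .11: [0.4872 0.4027] [0.4937 0.4088]
spacing [0.0804 0.0814 0.0798 0.0798]
case [ 0.5828 -0.328   0.0705] 0.004604698214645565 [ 0.5829 -0.3284] [ 0.5884 -0.3215]
case [ 0.6069 -0.1712  0.0769] 0.0012101241585673014 [ 0.6065 -0.1705] [ 0.6078 -0.1714]
case [ 0.4188 -0.1435  0.0776] 0.0016795739872541636 [ 0.4186 -0.1427] [ 0.4194 -0.1442]
case [ 0.395  -0.2973  0.0707] 0.004483913926384224 [ 0.396  -0.2979] [ 0.4017 -0.2912]
top [271.0517 203.9828] [61 20 12  9 58]
top [248.5432 213.0741] [37 29 14  9 81]
top [225.0957 218.7128] [13 35 15  9 94]
cover ((0.4815061092376709, 0.08406893908977509), (0.21072085201740265, 0.15427258610725403), 76.821533203125) [array([0.4302, 0.2037]), array([0.5815, 0.1702]), array([ 0.5322, -0.0368]), array([ 0.3825, -0.0007])]
```

```bash
cat >> h.py <<'E'
def frame(x,y,deg):
    c,s=np.cos(np.radians(deg)),np.sin(np.radians(deg))
    return lambda p:np.array([x+c*p[0]-s*p[1],y+s*p[0]+c*p[1],p[2]])
def draw(im,n,F,pts,col,x,y,s,close=True):
    q=np.array([(proj(n,F(np.array(p)/1000))-[x,y]+.5)*s-.5 for p in pts])
    cv2.polylines(im,[np.round(q*16).astype(np.int32)],close,col,1,cv2.LINE_AA,4)
E
python3 - <<'E'
from h import *
t=cv2.imread("pics/top0.png");s=cv2.imread("pics/scene0.png")
C=frame(.500,-.2345,-8.4)
rim=[(-100,-78,78),(100,-78,78),(100,78,78),(-100,78,78)];lip=[(-113.5,-56,95),(-101,-56,95),(-101,56,95),(-113.5,56,95)]
cat=[(96,-25,100),(108,-25,100),(108,25,100),(96,25,100)]
out=[]
for n,im,x,y in(("top",t,365,185),("scene",s,225,120)):
    c=crop(im,x,y,78,95,5)
    for p,col in((rim,(0,255,255)),(lip,(0,255,0)),(cat,(0,0,255))):draw(c,n,C,p,col,x,y,5)
    out.append(c)
cv2.imwrite("pics/case.png",np.hstack(out))
K=frame(.5809,.1008,17.2)  # tip1 -> compute rack origin
for z in(.111,):
  for uv in[(225.1,218.7),(248.5,213.1),(271,204),T if 0 else (294.8,197)]:
    X=onz("top",uv,z)[:2]; d=X-np.array([.5334,.2551]);a=np.radians(17.2)
    print(uv,X,"rack rel tip3:",d@[np.cos(a),np.sin(a)],d@[-np.sin(a),np.cos(a)])
print(np.linalg.inv(P["top"]["camera_from_world"])[:3,3],np.linalg.inv(P["scene"]["camera_from_world"])[:3,3])
q=manip.get_obs();print(R.from_quat(q["ee_rot"]).as_matrix())
E
```

```text
(225.1, 218.7) [0.5467 0.3328] rack rel tip3: 0.03564321889387538 0.0703277532710553
(248.5, 213.1) [0.5631 0.2571] rack rel tip3: 0.028951437365124497 -0.006892110386654656
(271, 204) [0.591 0.184] rack rel tip3: 0.034055639753878146 -0.08493336235014703
(294.8, 197) [0.6121 0.1065] rack rel tip3: 0.031288175115598685 -0.16523341449276258
[ 0.4458 -0.0094  1.4152] [1.3901 0.242  1.1097]
[[ 0.9551  0.2963 -0.0004]
 [ 0.2963 -0.9551  0.0012]
 [-0.0001 -0.0013 -1.    ]]
```

View pics/case.png

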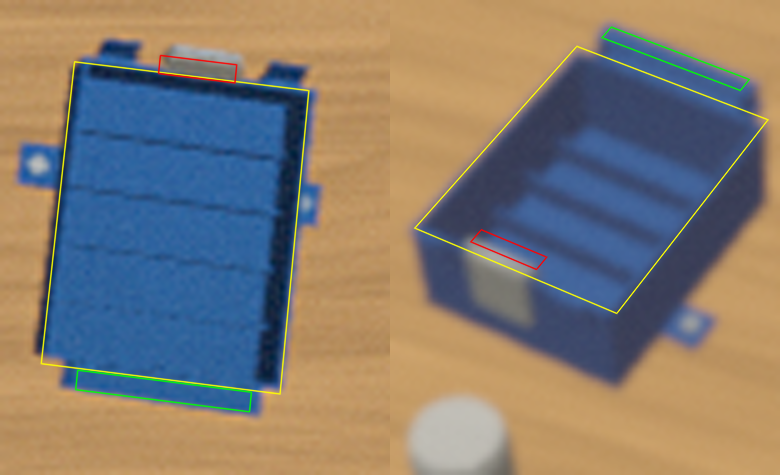

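The case overlay fits both views: case centre about (0.5015, -0.2345), yaw -8.4°. Rack yaw is 17.2° and the hook spacing measures 80 mm, as the text says. The tool is already aligned with the rack, so I move to above mount 1.

```bash
python3 -m inch '[[[0.05,-0.05,0],[0,0,0]],[[0.14,-0.13,0],[0,0,0]],[[0.24,-0.22,0],[0,0,0]],[[0.34,-0.31,0],[0,0,0]],[[0.44,-0.4,0],[0,0,0]],[[0.54,-0.49,0],[0,0,0]],[[0.64,-0.58,0],[0,0,0]],[[0.75,-0.67,0],[0,0,0]],[[0.86,-0.77,0],[0,0,0]],[[0.96,-0.86,0],[0,0,0]]]' 0.75 40
```

```text
clock: 1.1
position: [0.2388, -0.5075, 0.1966]
ee_rot: [0.989, 0.15, 0.0, 0.0]
ft_force: [0.1, -0.3, 0.4]
grip_width: 0.749
grasp_force: 0.0
```

```bash
python3 -m inch '[[[0.1,-0.09,0],[0,0,0]],[[0.19,-0.17,0],[0,0,0]],[[0.29,-0.26,0],[0,0,0]],[[0.38,-0.34,0],[0,0,0]],[[0.48,-0.43,0],[0,0,0]],[[0.58,-0.52,0],[0,0,0]],[[0.67,-0.6,0],[0,0,0]],[[0.77,-0.69,0],[0,0,0]],[[0.86,-0.77,0],[0,0,0]],[[0.96,-0.86,0],[0,0,0]]]' |sed -n 2p
python3 -m inch '[[[0.1,-0.09,0],[0,0,0]],[[0.19,-0.17,0],[0,0,0]],[[0.29,-0.26,0],[0,0,0]],[[0.38,-0.34,0],[0,0,0]],[[0.48,-0.43,0],[0,0,0]],[[0.58,-0.52,0],[0,0,0]],[[0.67,-0.6,0],[0,0,0]],[[0.77,-0.69,0],[0,0,0]],[[0.86,-0.77,0],[0,0,0]],[[0.96,-0.86,0],[0,0,0]]]' |sed -n 2p
python3 -m inch '[[[0.1,-0.09,0],[0,0,0]],[[0.19,-0.17,0],[0,0,0]],[[0.29,-0.26,0],[0,0,0]],[[0.38,-0.34,0],[0,0,0]],[[0.48,-0.43,0],[0,0,0]],[[0.58,-0.52,0],[0,0,0]],[[0.67,-0.6,0],[0,0,0]],[[0.77,-0.69,0],[0,0,0]],[[0.86,-0.77,0],[0,0,0]],[[0.96,-0.86,0],[0,0,0]]]' |sed -n 2p
python3 -m inch '[[[0.1,-0.09,0],[0,0,0]],[[0.19,-0.17,0],[0,0,0]],[[0.29,-0.26,0],[0,0,0]],[[0.38,-0.34,0],[0,0,0]],[[0.48,-0.43,0],[0,0,0]],[[0.58,-0.52,0],[0,0,0]],[[0.67,-0.6,0],[0,0,0]],[[0.77,-0.69,0],[0,0,0]],[[0.86,-0.77,0],[0,0,0]],[[0.96,-0.86,0],[0,0,0]]]' |sed -n 2p
python3 -m inch '[[[0.1,-0.09,0],[0,0,0]],[[0.19,-0.17,0],[0,0,0]],[[0.29,-0.26,0],[0,0,0]],[[0.38,-0.34,0],[0,0,0]],[[0.48,-0.43,0],[0,0,0]],[[0.58,-0.52,0],[0,0,0]],[[0.67,-0.6,0],[0,0,0]],[[0.77,-0.69,0],[0,0,0]],[[0.86,-0.77,0],[0,0,0]],[[0.96,-0.86,0],[0,0,0]]]' |sed -n 2p
python3 -m inch '[[[0.1,-0.09,0],[0,0,0]],[[0.19,-0.17,0],[0,0,0]],[[0.29,-0.26,0],[0,0,0]],[[0.38,-0.34,0],[0,0,0]],[[0.48,-0.43,0],[0,0,0]],[[0.58,-0.52,0],[0,0,0]],[[0.67,-0.6,0],[0,0,0]],[[0.77,-0.69,0],[0,0,0]],[[0.86,-0.77,0],[0,0,0]],[[0.96,-0.86,0],[0,0,0]]]' |sed -n 2p
python3 -m inch '[[[0.1,-0.09,0],[0,0,0]],[[0.19,-0.17,0],[0,0,0]],[[0.29,-0.26,0],[0,0,0]],[[0.38,-0.34,0],[0,0,0]],[[0.48,-0.43,0],[0,0,0]],[[0.58,-0.52,0],[0,0,0]],[[0.67,-0.6,0],[0,0,0]],[[0.77,-0.69,0],[0,0,0]],[[0.86,-0.77,0],[0,0,0]],[[0.96,-0.86,0],[0,0,0]]]'
python3 - <<'E'
from h import *
im=grab("top");s=grab("scene")
a=crop(im,265,165,60,65,6);b=crop(s,325,160,60,65,6)
cv2.imwrite("pics/m1.png",np.hstack([a,b]))
E
```

```text
position: [0.2915, -0.4194, 0.1966]
position: [0.3444, -0.3309, 0.1965]
position: [0.3974, -0.2425, 0.1965]
position: [0.4504, -0.154, 0.1965]
position: [0.5034, -0.0655, 0.1965]
position: [0.5564, 0.0229, 0.1965]
clock: 8.1
position: [0.6094, 0.1113, 0.1965]
ee_rot: [0.989, 0.15, -0.0, 0.0]
ft_force: [0.2, -1.1, -0.2]
grip_width: 0.748
grasp_force: 0.0
```

View pics/m1.png

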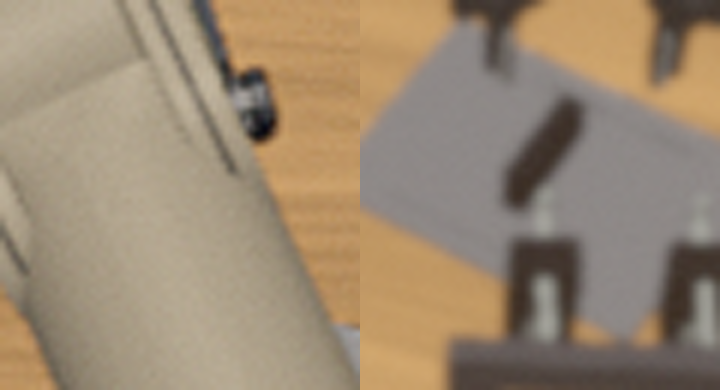

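Run:
```python
from h import *
print("mount top front predicted",proj("scene",[.6114,.109,.111]),"observed top-back edge mid (355.8,200.5)")
print("TCP",proj("scene",[.6094,.1113,.1965]),"fingers obs mid",(578-360)/6+325)
```

```text
mount top front predicted [354.948  199.5228] observed top-back edge mid (355.8,200.5)
TCP [358.4716 180.8438] fingers obs mid 361.3333333333333
```

```bash
python3 -m inch '[[[0,0,0.08],[0,0,0]],[[0,0.01,0.16],[0,0,0]],[[0,0.01,0.24],[0,0,0]],[[0,0.02,0.32],[0,0,0]],[[0,0.02,0.4],[0,0,0]],[[0,0.03,0.5],[0,0,0]],[[0,0.03,0.6],[0,0,0]],[[0,0.04,0.7],[0,0,0]],[[0,0.04,0.75],[0,0,0]],[[0,0.04,0.75],[0,0,0]]]'
python3 - <<'E'
from h import *
s=grab("scene")
c=crop(s,315,150,85,80,7)
K=frame(.6112,.1086,17.2)
draw(c,"scene",K,[(-12,-18,111),(12,-18,111),(12,18,111),(-12,18,111)],(0,255,255),315,150,7)
o=manip.get_obs()["position"]
q=(proj("scene",o)-[315,150]+.5)*7; cv2.circle(c,tuple(int(v) for v in q),3,(0,0,255),-1)
cv2.imwrite("pics/m1b.png",c)
E
```

```text
clock: 9.2
position: [0.6095, 0.1076, 0.1357]
ee_rot: [0.989, 0.15, -0.001, 0.0]
ft_force: [0.1, -0.5, 0.1]
grip_width: 0.751
grasp_force: 0.0
```

View pics/m1b.png

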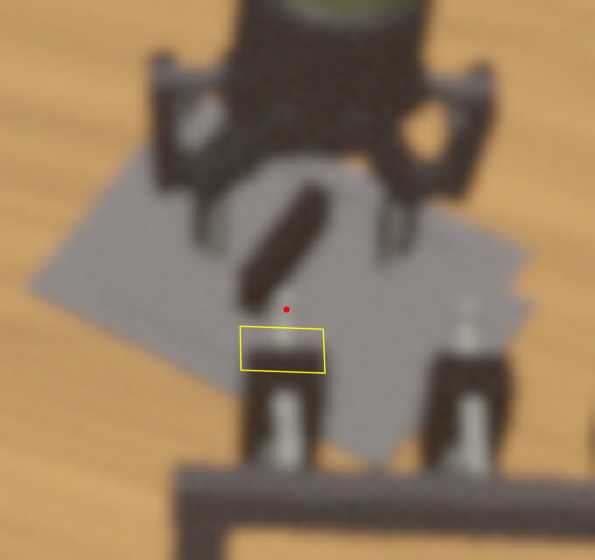

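The fingers straddle the mount (mount top near row 350, fingertips near row 258), but the tips look higher than the projected TCP. I check this against the start pictures.

Run:
```python
from h import *
o=[.1851,-.5966,.1958];out=[]
for n,x,y in(("top",510,310),("scene",165,0)):
    c=crop(cv2.imread(f"pics/{n}0.png"),x,y,80,75,5)
    for z,col in((0,(0,0,255)),(.019,(0,255,0)),(.073,(255,0,255))):
        for w in (-.0425,0,.0425):
            X=np.array(o)+[.2963*w,-.9551*w,z]
            q=(proj(n,X)-[x,y]+.5)*5;cv2.circle(c,tuple(int(v) for v in q),2,col,-1)
    out.append(c)
cv2.imwrite("pics/tool.png",np.hstack(out))
```

```text
(no output)
```

View pics/tool.png

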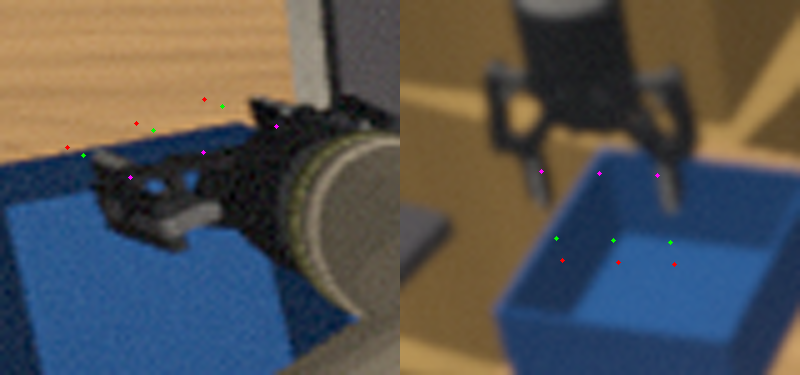

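Run:
```python
from h import *
for n in("top","scene"):print(n,"base origin",proj(n,[0,0,0]),proj(n,[0,0,.02]))
# straightness of table edges (top view left/right/upper edges; scene lower edge)
def edge(n,p,q,k=25):
    g=cv2.GaussianBlur(cv2.imread(f"pics/{n}0.png"),(0,0),1.2).astype(float);p=np.array(p,float);q=np.array(q,float);d=(q-p)/np.linalg.norm(q-p);nn=np.array([-d[1],d[0]]);r=[]
    for a in np.linspace(0,1,k):
        c=p+a*(q-p);s=np.arange(-8,8.1,.25);pr=np.array([[cv2.getRectSubPix(g[...,j].astype(np.float32),(1,1),tuple(map(float,c+t*nn)))[0,0] for j in(0,2)] for t in s]);pr=pr[:,1]-pr[:,0]
        r.append(s[np.argmax(np.abs(np.gradient(pr)))])
    a=np.linspace(-1,1,k);r=np.array(r);ok=np.abs(r-np.median(r))<6;print(n,p,q,"sagitta coeffs",np.polyfit(a[ok],r[ok],2),r)
edge("top",(108,113),(96,395));edge("top",(110,112),(545,103));edge("top",(548,105),(565,300));edge("scene",(70,225),(480,345));edge("scene",(270,38),(345,50))
```

```text
top base origin [331.927  383.0727] [331.9309 385.0951]
scene base origin [367.8015  99.2184] [368.3355  95.3103]
top [108. 113.] [ 96. 395.] sagitta coeffs [-1.5448  1.4523  3.2443] [ 0.25  0.75  1.75  1.25  1.5   2.25  1.5   2.25  1.75  2.25  1.75  2.25
  3.75 -8.    5.5   5.25 -4.25  4.75  2.75  3.25  2.5   3.25  2.75  3.25
  3.75]
top [110. 112.] [545. 103.] sagitta coeffs [ 0.0294 -1.2277 -0.9906] [ 0.75 -0.25  0.   -1.5   0.25  0.25 -0.5   0.   -0.75 -0.25 -0.75 -0.5
 -0.75 -0.75 -1.   -0.75 -1.25 -1.   -6.   -1.5  -1.25 -1.75 -1.5  -2.
 -1.75]
top [548. 105.] [565. 300.] sagitta coeffs [-0.0876 -0.9485  0.1416] [ 0.25  1.25  1.    0.5   1.25  1.25  1.    0.25  0.25  0.    0.5   0.25
  0.   -0.25  0.25  0.   -0.25 -0.5  -0.5  -0.25 -0.5  -0.75 -1.   -0.5
 -0.75]
scene [ 70. 225.] [480. 345.] sagitta coeffs [0.2572 0.1738 0.6061] [ 8.    8.    8.    0.5   2.5  -8.   -5.75 -2.25  3.5  -4.5  -7.5  -0.5
  5.75  7.75 -0.5  -0.25 -7.5   4.75 -6.    1.75 -4.75 -6.    2.75  8.
  7.  ]
scene [270.  38.] [345.  50.] sagitta coeffs [ 0.2435  1.4538 -0.1179] [-1.75 -1.25 -1.5  -0.75 -0.75 -0.5  -0.75 -0.25 -0.75 -0.25 -0.5  -0.25
 -0.25 -0.25  0.25 -0.25  0.75  0.5   0.25  1.25  0.25  1.25  1.5   1.75
  1.5 ]
```

```bash
python3 -m inch '[[[0.01,0,0.08],[0,0,0]],[[0.02,0,0.16],[0,0,0]],[[0.03,0,0.24],[0,0,0]],[[0.04,0,0.32],[0,0,0]],[[0.05,0,0.4],[0,0,0]],[[0.06,0,0.5],[0,0,0]],[[0.07,0,0.6],[0,0,0]],[[0.07,0,0.7],[0,0,0]],[[0.07,0,0.75],[0,0,0]],[[0.07,0,0.75],[0,0,0]]]'
python3 - <<'E'
from h import *
s=grab("scene")
c=crop(s,315,150,85,80,7)
o=manip.get_obs()["position"]
for z,col in((0,(0,0,255)),(.019,(0,255,0)),(.073,(255,0,255))):
    for w in (-.032,0,.032):
        q=(proj("scene",o+[.2963*w,-.9551*w,z])-[315,150]+.5)*7; cv2.circle(c,tuple(int(v) for v in q),3,col,-1)
cv2.imwrite("pics/m1c.png",c)
E
```

```text
clock: 10.25
position: [0.6148, 0.1092, 0.0757]
ee_rot: [0.989, 0.15, -0.001, 0.0]
ft_force: [-0.1, -0.2, -0.4]
grip_width: 0.753
grasp_force: 0.0
```

View pics/m1c.png

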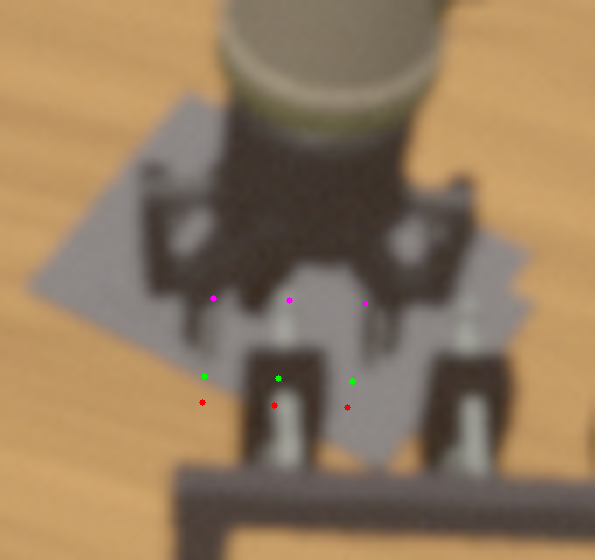

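```bash
python3 -m inch '[[[0,0,0.05],[0,0,0]],[[0,0,0.1],[0,0,0]],[[0,-0.01,0.15],[0,0,0]],[[0,-0.01,0.2],[0,0,0]],[[0,-0.02,0.25],[0,0,0]],[[0,-0.02,0.3],[0,0,0]],[[0,-0.02,0.35],[0,0,0]],[[0,-0.02,0.35],[0,0,0]],[[0,-0.02,0.35],[0,0,0]],[[0,-0.02,0.35],[0,0,0]]]'
python3 -m inch '[[[0,0,0],[0,0,0]],[[0,0,0],[0,0,0]],[[0,0,0],[0,0,0]],[[0,0,0],[0,0,0]],[[0,0,0],[0,0,0]],[[0,0,0],[0,0,0]],[[0,0,0],[0,0,0]],[[0,0,0],[0,0,0]],[[0,0,0],[0,0,0]],[[0,0,0],[0,0,0]]]' 0.2 60
python3 - <<'E'
from h import *
cv2.imwrite("pics/m1d.png",crop(grab("scene"),315,140,85,85,7))
E
```

```text
clock: 11.3
position: [0.6149, 0.1109, 0.0487]
ee_rot: [0.989, 0.15, 0.0, 0.0]
ft_force: [0.2, 0.3, 0.0]
grip_width: 0.754
grasp_force: 0.0
clock: 12.3
position: [0.615, 0.1109, 0.0488]
ee_rot: [0.989, 0.15, 0.0, 0.0]
ft_force: [-0.6, -0.6, 5.0]
grip_width: 0.414
grasp_force: 59.8
```

View pics/m1d.png

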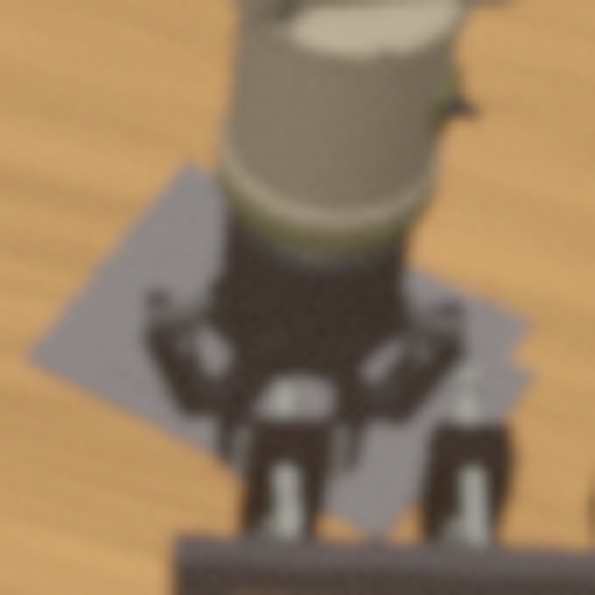

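The mount is gripped: width 0.414 is 35 mm, and the fingers hold its upper 30 mm in the picture. Next I raise it 13 mm, draw it out 64 mm, then lift.

```bash
python3 -m inch '[[[0,0,-0.03],[0,0,0]],[[0,0,-0.06],[0,0,0]],[[0,0,-0.09],[0,0,0]],[[0,0,-0.12],[0,0,0]],[[0,0,-0.15],[0,0,0]],[[0,0,-0.17],[0,0,0]],[[0,0,-0.17],[0,0,0]],[[-0.02,0,-0.17],[0,0,0]],[[-0.05,0,-0.17],[0,0,0]],[[-0.1,0,-0.17],[0,0,0]]]' - 80
python3 -m inch '[[[-0.08,0,0],[0,0,0]],[[-0.16,0,0],[0,0,0]],[[-0.24,0,0],[0,0,0]],[[-0.32,0,0],[0,0,0]],[[-0.4,0,0],[0,0,0]],[[-0.48,0,0],[0,0,0]],[[-0.56,0,0],[0,0,0]],[[-0.64,0,0],[0,0,0]],[[-0.7,0,0],[0,0,0]],[[-0.75,0,0],[0,0,0]]]'
python3 -m inch '[[[0,0,-0.08],[0,0,0]],[[0,0,-0.18],[0,0,0]],[[0,0,-0.28],[0,0,0]],[[0,0,-0.38],[0,0,0]],[[0,0,-0.48],[0,0,0]],[[0,0,-0.58],[0,0,0]],[[0,0,-0.68],[0,0,0]],[[0,0,-0.78],[0,0,0]],[[0,0,-0.88],[0,0,0]],[[0,0,-1],[0,0,0]]]'
```

```text
clock: 13.35
position: [0.6069, 0.1085, 0.0619]
ee_rot: [0.989, 0.15, -0.0, 0.0]
ft_force: [-0.4, -0.5, 0.1]
grip_width: 0.406
grasp_force: 79.6
clock: 14.35
position: [0.5494, 0.0906, 0.0621]
ee_rot: [0.989, 0.15, 0.0, 0.0]
ft_force: [-0.1, 0.3, -0.7]
grip_width: 0.406
grasp_force: 79.6
clock: 15.35
position: [0.5497, 0.0907, 0.1426]
ee_rot: [0.989, 0.15, -0.0, 0.0]
ft_force: [-0.4, -0.4, -0.9]
grip_width: 0.405
grasp_force: 79.6
```

```bash
python3 -m inch '[[[-0.06,0.09,0],[0,0,0]],[[-0.11,0.17,0],[0,0,0]],[[-0.17,0.26,0],[0,0,0]],[[-0.22,0.35,0],[0,0,0]],[[-0.28,0.44,0],[0,0,0]],[[-0.33,0.52,0],[0,0,0]],[[-0.39,0.61,0],[0,0,0]],[[-0.44,0.7,0],[0,0,0]],[[-0.5,0.79,0],[0,0,0]],[[-0.56,0.87,0],[0,0,0]]]' |tail -2
python3 -m inch '[[[-0.06,0.09,0],[0,0,0]],[[-0.11,0.17,0],[0,0,0]],[[-0.17,0.26,0],[0,0,0]],[[-0.22,0.35,0],[0,0,0]],[[-0.28,0.44,0],[0,0,0]],[[-0.33,0.52,0],[0,0,0]],[[-0.39,0.61,0],[0,0,0]],[[-0.44,0.7,0],[0,0,0]],[[-0.5,0.79,0],[0,0,0]],[[-0.56,0.87,0],[0,0,0]]]' |tail -2
python3 -m inch '[[[-0.06,0.09,0],[0,0,0]],[[-0.11,0.17,0],[0,0,0]],[[-0.17,0.26,0],[0,0,0]],[[-0.22,0.35,0],[0,0,0]],[[-0.28,0.44,0],[0,0,0]],[[-0.33,0.52,0],[0,0,0]],[[-0.39,0.61,0],[0,0,0]],[[-0.44,0.7,0],[0,0,0]],[[-0.5,0.79,0],[0,0,0]],[[-0.56,0.87,0],[0,0,0]]]' |tail -2
python3 -m inch '[[[-0.06,0.09,0],[0,0,0.06]],[[-0.11,0.17,0],[0,0,0.12]],[[-0.17,0.26,0],[0,0,0.18]],[[-0.22,0.35,0],[0,0,0.24]],[[-0.28,0.44,0],[0,0,0.3]],[[-0.33,0.52,0],[0,0,0.36]],[[-0.39,0.61,0],[0,0,0.42]],[[-0.44,0.7,0],[0,0,0.48]],[[-0.5,0.79,0],[0,0,0.53]],[[-0.56,0.87,0],[0,0,0.57]]]'
python3 - <<'E'
from h import *
o=manip.get_obs();print(R.from_quat(o["ee_rot"]).as_matrix()[:,0])
s=grab("scene");x,y=215,85
c=crop(s,x,y,90,115,6)
for n,z,col in((0,0,(0,0,255)),(0,.019,(0,255,0))):
    q=(proj("scene",o["position"]+[0,0,z])-[x,y]+.5)*6; cv2.circle(c,tuple(int(v) for v in q),3,col,-1)
F=frame(o["position"][0],o["position"][1],-8.4);b=(o["position"][2]-.0038)*1000
for z in(b,b+66):draw(c,"scene",F,[(-12,-18,z),(12,-18,z),(12,18,z),(-12,18,z)],(0,255,255),x,y,6)
cv2.imwrite("pics/p1.png",c[:590])
E
```

```text
grip_width: 0.407
grasp_force: 79.6
grip_width: 0.41
grasp_force: 79.6
grip_width: 0.409
grasp_force: 79.7
clock: 19.35
position: [0.4609, -0.229, 0.1421]
ee_rot: [0.997, -0.075, -0.0, 0.0]
ft_force: [-0.0, -0.3, -0.4]
grip_width: 0.406
grasp_force: 79.6
[ 0.9888 -0.1493 -0.    ]
```

View pics/p1.png

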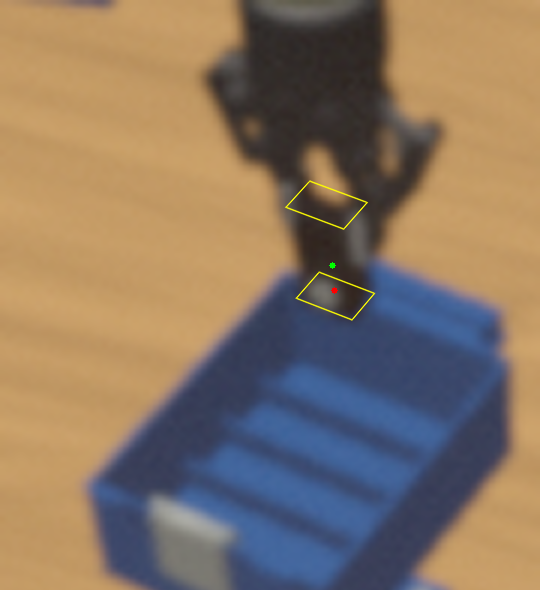

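The mount hangs straight below the fingers (rows 190–318) over the second compartment, and its box prediction fits. Now I lower it.

```bash
python3 -m inch '[[[0.01,0,0.08],[0,0,0]],[[0.02,0,0.16],[0,0,0]],[[0.02,0,0.24],[0,0,0]],[[0.02,0,0.32],[0,0,0]],[[0.02,0,0.4],[0,0,0]],[[0.02,0,0.48],[0,0,0]],[[0.02,0,0.56],[0,0,0]],[[0.02,0,0.64],[0,0,0]],[[0.02,0,0.72],[0,0,0]],[[0.02,0,0.8],[0,0,0]]]' |grep -E 'pos|ft'
python3 -m inch '[[[0,0,0.08],[0,0,0]],[[0,0,0.18],[0,0,0]],[[0,0,0.28],[0,0,0]],[[0,0,0.38],[0,0,0]],[[0,0,0.48],[0,0,0]],[[0,0,0.58],[0,0,0]],[[0,0,0.68],[0,0,0]],[[0,0,0.76],[0,0,0]],[[0,0,0.8],[0,0,0]],[[0,0,0.8],[0,0,0]]]'
```

```text
position: [0.4627, -0.2285, 0.0776]
ft_force: [0.5, 0.6, -1.3]
clock: 21.4
position: [0.4625, -0.2283, 0.0137]
ee_rot: [0.997, -0.073, -0.0, -0.0]
ft_force: [-1.0, 0.2, 0.3]
grip_width: 0.409
grasp_force: 79.6
```

```bash
python3 -m inch '[[[0,0,0.05],[0,0,0]],[[0,0,0.05],[0,0,0]],[[0,0,0.05],[0,0,0]],[[0,0,0.05],[0,0,0]],[[0,0,0.05],[0,0,0]],[[0,0,0.05],[0,0,0]],[[0,0,0.05],[0,0,0]],[[0,0,-0.05],[0,0,0]],[[0,0,-0.15],[0,0,0]],[[0,0,-0.3],[0,0,0]]]' 0.62
python3 -m inch '[[[0,0,-0.12],[0,0,0]],[[0,0,-0.25],[0,0,0]],[[0,0,-0.38],[0,0,0]],[[0,0,-0.5],[0,0,0]],[[0,0,-0.6],[0,0,0]],[[0,0,-0.7],[0,0,0]],[[0,0,-0.8],[0,0,0]],[[0,0,-0.9],[0,0,0]],[[0,0,-1],[0,0,0]],[[0,0,-1],[0,0,0]]]'
python3 - <<'E'
from h import *
x,y=215,85
cv2.imwrite("pics/p1b.png",crop(grab("scene"),x,y,90,115,5))
E
```

```text
clock: 22.4
position: [0.4626, -0.2284, 0.0389]
ee_rot: [0.997, -0.073, -0.0, -0.0]
ft_force: [-0.4, -0.2, -0.8]
grip_width: 0.621
grasp_force: 0.0
clock: 23.4
position: [0.4634, -0.2287, 0.1193]
ee_rot: [0.997, -0.073, 0.001, 0.0]
ft_force: [0.3, -0.0, 0.6]
grip_width: 0.619
grasp_force: 0.0
```

View pics/p1b.png

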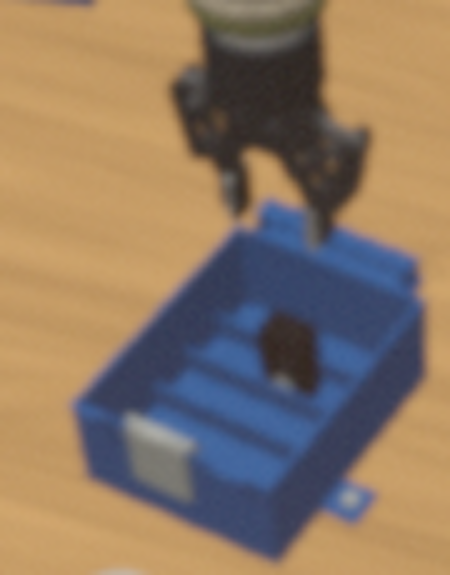

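Mount 1 is in the second compartment at (288,350), gripper clear. Now mount 2.

```bash
python3 -m inch '[[[0.01,-0.09,-0.03],[0,0,-0.06]],[[0.03,-0.18,-0.06],[0,0,-0.12]],[[0.04,-0.28,-0.09],[0,0,-0.18]],[[0.06,-0.38,-0.12],[0,0,-0.24]],[[0.07,-0.48,-0.15],[0,0,-0.3]],[[0.09,-0.57,-0.18],[0,0,-0.36]],[[0.1,-0.66,-0.21],[0,0,-0.42]],[[0.12,-0.76,-0.24],[0,0,-0.48]],[[0.13,-0.85,-0.27],[0,0,-0.53]],[[0.15,-0.95,-0.3],[0,0,-0.57]]]' 0.75 |grep -E 'pos|rot'
python3 -m inch '[[[0.06,-0.09,0],[0,0,0]],[[0.13,-0.19,0],[0,0,0]],[[0.19,-0.28,0],[0,0,0]],[[0.26,-0.37,0],[0,0,0]],[[0.32,-0.47,0],[0,0,0]],[[0.38,-0.56,0],[0,0,0]],[[0.45,-0.65,0],[0,0,0]],[[0.51,-0.74,0],[0,0,0]],[[0.58,-0.84,0],[0,0,0]],[[0.64,-0.93,0],[0,0,0]]]' |grep -E 'pos'
python3 -m inch '[[[0.06,-0.09,0],[0,0,0]],[[0.13,-0.19,0],[0,0,0]],[[0.19,-0.28,0],[0,0,0]],[[0.26,-0.37,0],[0,0,0]],[[0.32,-0.47,0],[0,0,0]],[[0.38,-0.56,0],[0,0,0]],[[0.45,-0.65,0],[0,0,0]],[[0.51,-0.74,0],[0,0,0]],[[0.58,-0.84,0],[0,0,0]],[[0.64,-0.93,0],[0,0,0]]]' |grep -E 'pos'
python3 -m inch '[[[0.06,-0.09,0],[0,0,0]],[[0.13,-0.19,0],[0,0,0]],[[0.19,-0.28,0],[0,0,0]],[[0.26,-0.37,0],[0,0,0]],[[0.32,-0.47,0],[0,0,0]],[[0.38,-0.56,0],[0,0,0]],[[0.45,-0.65,0],[0,0,0]],[[0.51,-0.74,0],[0,0,0]],[[0.58,-0.84,0],[0,0,0]],[[0.64,-0.93,0],[0,0,0]]]' |grep -E 'pos'
python3 -m inch '[[[0.06,-0.09,0],[0,0,0]],[[0.13,-0.19,0],[0,0,0]],[[0.19,-0.28,0],[0,0,0]],[[0.26,-0.37,0],[0,0,0]],[[0.32,-0.47,0],[0,0,0]],[[0.38,-0.56,0],[0,0,0]],[[0.45,-0.65,0],[0,0,0]],[[0.51,-0.74,0],[0,0,0]],[[0.58,-0.84,0],[0,0,0]],[[0.64,-0.93,0],[0,0,0]]]'
```

```text
position: [0.4856, -0.1547, 0.1419]
ee_rot: [0.989, 0.151, -0.0, -0.0]
position: [0.5128, -0.068, 0.1421]
position: [0.5397, 0.0183, 0.1421]
position: [0.5665, 0.1045, 0.1421]
clock: 28.45
position: [0.5934, 0.1907, 0.1421]
ee_rot: [0.989, 0.15, 0.0, -0.0]
ft_force: [-0.1, -0.6, -0.4]
grip_width: 0.748
grasp_force: 0.0
```

```bash
python3 -m inch '[[[0,0.01,0.06],[0,0,0]],[[0,0.01,0.12],[0,0,0]],[[0,0.02,0.18],[0,0,0]],[[0,0.02,0.24],[0,0,0]],[[0,0.03,0.3],[0,0,0]],[[0,0.03,0.36],[0,0,0]],[[0,0.03,0.42],[0,0,0]],[[0,0.03,0.48],[0,0,0]],[[0,0.03,0.54],[0,0,0]],[[0,0.03,0.6],[0,0,0]]]' |grep -E 'ft'
python3 -m inch '[[[0,0,0.06],[0,0,0]],[[0,0,0.13],[0,0,0]],[[0,0,0.2],[0,0,0]],[[0,0,0.27],[0,0,0]],[[0,0,0.34],[0,0,0]],[[0,0,0.41],[0,0,0]],[[0,0,0.48],[0,0,0]],[[0,0,0.54],[0,0,0]],[[0,0,0.57],[0,0,0]],[[0,0,0.57],[0,0,0]]]' |grep -E 'pos|ft'
python3 -m inch '[[[0,0,0],[0,0,0]],[[0,0,0],[0,0,0]],[[0,0,0],[0,0,0]],[[0,0,0],[0,0,0]],[[0,0,0],[0,0,0]],[[0,0,0],[0,0,0]],[[0,0,0],[0,0,0]],[[0,0,0],[0,0,0]],[[0,0,0],[0,0,0]],[[0,0,0],[0,0,0]]]' 0.2 60
python3 -m inch '[[[0,0,-0.03],[0,0,0]],[[0,0,-0.06],[0,0,0]],[[0,0,-0.09],[0,0,0]],[[0,0,-0.12],[0,0,0]],[[0,0,-0.15],[0,0,0]],[[0,0,-0.17],[0,0,0]],[[0,0,-0.17],[0,0,0]],[[-0.02,0,-0.17],[0,0,0]],[[-0.05,0,-0.17],[0,0,0]],[[-0.1,0,-0.17],[0,0,0]]]' - 80
```

```text
ft_force: [0.0, -0.0, 0.2]
position: [0.5937, 0.1875, 0.0481]
ft_force: [0.2, -0.9, -0.4]
clock: 31.45
position: [0.5943, 0.1877, 0.049]
ee_rot: [0.989, 0.15, 0.0, 0.0]
ft_force: [0.6, -0.0, 4.8]
grip_width: 0.413
grasp_force: 59.9
clock: 32.45
position: [0.5859, 0.1851, 0.062]
ee_rot: [0.989, 0.15, -0.0, 0.0]
ft_force: [-1.3, 0.6, -1.5]
grip_width: 0.405
grasp_force: 79.6
```

```bash
python3 -m inch '[[[-0.08,0,0],[0,0,0]],[[-0.16,0,0],[0,0,0]],[[-0.24,0,0],[0,0,0]],[[-0.32,0,0],[0,0,0]],[[-0.4,0,0],[0,0,0]],[[-0.48,0,0],[0,0,0]],[[-0.56,0,0],[0,0,0]],[[-0.64,0,0],[0,0,0]],[[-0.7,0,0],[0,0,0]],[[-0.75,0,0],[0,0,0]]]' |grep -E 'pos|ft|gr'
python3 -m inch '[[[0,0,-0.08],[0,0,0]],[[0,0,-0.18],[0,0,0]],[[0,0,-0.28],[0,0,0]],[[0,0,-0.38],[0,0,0]],[[0,0,-0.48],[0,0,0]],[[0,0,-0.58],[0,0,0]],[[0,0,-0.68],[0,0,0]],[[0,0,-0.78],[0,0,0]],[[0,0,-0.88],[0,0,0]],[[0,0,-1],[0,0,0]]]' |grep -E 'pos|ft|gr'
python3 -m inch '[[[-0.04,0.09,0],[0,0,0]],[[-0.07,0.19,0],[0,0,0]],[[-0.11,0.28,0],[0,0,0]],[[-0.14,0.38,0],[0,0,0]],[[-0.18,0.47,0],[0,0,0]],[[-0.22,0.56,0],[0,0,0]],[[-0.25,0.66,0],[0,0,0]],[[-0.29,0.75,0],[0,0,0]],[[-0.32,0.85,0],[0,0,0]],[[-0.36,0.94,0],[0,0,0]]]' |grep -E 'ft|gr'
python3 -m inch '[[[-0.04,0.09,0],[0,0,0]],[[-0.07,0.19,0],[0,0,0]],[[-0.11,0.28,0],[0,0,0]],[[-0.14,0.38,0],[0,0,0]],[[-0.18,0.47,0],[0,0,0]],[[-0.22,0.56,0],[0,0,0]],[[-0.25,0.66,0],[0,0,0]],[[-0.29,0.75,0],[0,0,0]],[[-0.32,0.85,0],[0,0,0]],[[-0.36,0.94,0],[0,0,0]]]' |grep -E 'gr'
python3 -m inch '[[[-0.04,0.09,0],[0,0,0]],[[-0.07,0.19,0],[0,0,0]],[[-0.11,0.28,0],[0,0,0]],[[-0.14,0.38,0],[0,0,0]],[[-0.18,0.47,0],[0,0,0]],[[-0.22,0.56,0],[0,0,0]],[[-0.25,0.66,0],[0,0,0]],[[-0.29,0.75,0],[0,0,0]],[[-0.32,0.85,0],[0,0,0]],[[-0.36,0.94,0],[0,0,0]]]' |grep -E 'gr'
python3 -m inch '[[[-0.04,0.09,0],[0,0,0]],[[-0.07,0.19,0],[0,0,0]],[[-0.11,0.28,0],[0,0,0]],[[-0.14,0.38,0],[0,0,0]],[[-0.18,0.47,0],[0,0,0]],[[-0.22,0.56,0],[0,0,0]],[[-0.25,0.66,0],[0,0,0]],[[-0.29,0.75,0],[0,0,0]],[[-0.32,0.85,0],[0,0,0]],[[-0.36,0.94,0],[0,0,0]]]' |grep -E 'gr'
python3 -m inch '[[[-0.04,0.09,0],[0,0,0.06]],[[-0.07,0.19,0],[0,0,0.12]],[[-0.11,0.28,0],[0,0,0.18]],[[-0.14,0.38,0],[0,0,0.24]],[[-0.18,0.47,0],[0,0,0.3]],[[-0.22,0.56,0],[0,0,0.36]],[[-0.25,0.66,0],[0,0,0.42]],[[-0.29,0.75,0],[0,0,0.48]],[[-0.32,0.85,0],[0,0,0.53]],[[-0.36,0.94,0],[0,0,0.57]]]'
```

```text
position: [0.5285, 0.1673, 0.0621]
ft_force: [-0.2, -0.9, -0.5]
grip_width: 0.409
grasp_force: 79.6
position: [0.5288, 0.1674, 0.1426]
ft_force: [-0.1, -0.7, -0.7]
grip_width: 0.408
grasp_force: 79.6
ft_force: [0.1, 0.4, -0.1]
grip_width: 0.408
grasp_force: 79.6
grip_width: 0.408
grasp_force: 79.6
grip_width: 0.407
grasp_force: 79.6
grip_width: 0.409
grasp_force: 79.6
clock: 39.45
position: [0.5028, -0.2351, 0.1421]
ee_rot: [0.997, -0.074, 0.0, 0.0]
ft_force: [0.7, -0.0, -0.6]
grip_width: 0.409
grasp_force: 79.6
```

```bash
python3 -m inch '[[[0,0,0.08],[0,0,0]],[[0,0,0.16],[0,0,0]],[[0,0,0.24],[0,0,0]],[[0,0,0.32],[0,0,0]],[[0,0,0.4],[0,0,0]],[[0,0,0.48],[0,0,0]],[[0,0,0.56],[0,0,0]],[[0,0,0.64],[0,0,0]],[[0,0,0.72],[0,0,0]],[[0,0,0.8],[0,0,0]]]' |grep -E 'pos|ft'
python3 -m inch '[[[0,0,0.08],[0,0,0]],[[0,0,0.18],[0,0,0]],[[0,0,0.28],[0,0,0]],[[0,0,0.38],[0,0,0]],[[0,0,0.48],[0,0,0]],[[0,0,0.58],[0,0,0]],[[0,0,0.68],[0,0,0]],[[0,0,0.76],[0,0,0]],[[0,0,0.8],[0,0,0]],[[0,0,0.8],[0,0,0]]]' |grep -E 'pos|ft'
python3 -m inch '[[[0,0,0.05],[0,0,0]],[[0,0,0.05],[0,0,0]],[[0,0,0.05],[0,0,0]],[[0,0,0.05],[0,0,0]],[[0,0,0.05],[0,0,0]],[[0,0,0.05],[0,0,0]],[[0,0,0.05],[0,0,0]],[[0,0,-0.05],[0,0,0]],[[0,0,-0.15],[0,0,0]],[[0,0,-0.3],[0,0,0]]]' 0.62 |grep -E 'pos|ft'
python3 -m inch '[[[0,0,-0.12],[0,0,0]],[[0,0,-0.25],[0,0,0]],[[0,0,-0.38],[0,0,0]],[[0,0,-0.5],[0,0,0]],[[0,0,-0.6],[0,0,0]],[[0,0,-0.7],[0,0,0]],[[0,0,-0.8],[0,0,0]],[[0,0,-0.9],[0,0,0]],[[0,0,-1],[0,0,0]],[[0,0,-1],[0,0,0]]]'
```

```text
position: [0.5028, -0.2344, 0.0776]
ft_force: [0.5, -0.6, -1.1]
position: [0.5025, -0.2342, 0.0136]
ft_force: [-0.1, -0.5, -0.4]
position: [0.5027, -0.2343, 0.0388]
ft_force: [0.0, 0.0, 1.0]
clock: 43.45
position: [0.5034, -0.2346, 0.1194]
ee_rot: [0.997, -0.073, 0.001, 0.0]
ft_force: [-0.3, 0.2, 0.1]
grip_width: 0.618
grasp_force: 0.0
```

```bash
python3 -m inch '[[[0,-0.09,-0.03],[0,0,-0.06]],[[0,-0.18,-0.06],[0,0,-0.12]],[[0,-0.28,-0.09],[0,0,-0.18]],[[0,-0.38,-0.12],[0,0,-0.24]],[[0,-0.48,-0.15],[0,0,-0.3]],[[0,-0.57,-0.18],[0,0,-0.36]],[[0,-0.66,-0.21],[0,0,-0.42]],[[0,-0.76,-0.24],[0,0,-0.48]],[[0,-0.85,-0.27],[0,0,-0.53]],[[0,-0.95,-0.3],[0,0,-0.57]]]' 0.75 |grep -E 'pos|rot'
python3 -m inch '[[[0.04,-0.1,0],[0,0,0]],[[0.09,-0.2,0],[0,0,0]],[[0.13,-0.29,0],[0,0,0]],[[0.17,-0.39,0],[0,0,0]],[[0.22,-0.49,0],[0,0,0]],[[0.26,-0.59,0],[0,0,0]],[[0.3,-0.69,0],[0,0,0]],[[0.34,-0.78,0],[0,0,0]],[[0.39,-0.88,0],[0,0,0]],[[0.43,-0.98,0],[0,0,0]]]' |grep -E 'pos'
python3 -m inch '[[[0.04,-0.1,0],[0,0,0]],[[0.09,-0.2,0],[0,0,0]],[[0.13,-0.29,0],[0,0,0]],[[0.17,-0.39,0],[0,0,0]],[[0.22,-0.49,0],[0,0,0]],[[0.26,-0.59,0],[0,0,0]],[[0.3,-0.69,0],[0,0,0]],[[0.34,-0.78,0],[0,0,0]],[[0.39,-0.88,0],[0,0,0]],[[0.43,-0.98,0],[0,0,0]]]' |grep -E 'pos'
python3 -m inch '[[[0.04,-0.1,0],[0,0,0]],[[0.09,-0.2,0],[0,0,0]],[[0.13,-0.29,0],[0,0,0]],[[0.17,-0.39,0],[0,0,0]],[[0.22,-0.49,0],[0,0,0]],[[0.26,-0.59,0],[0,0,0]],[[0.3,-0.69,0],[0,0,0]],[[0.34,-0.78,0],[0,0,0]],[[0.39,-0.88,0],[0,0,0]],[[0.43,-0.98,0],[0,0,0]]]' |grep -E 'pos'
python3 -m inch '[[[0.04,-0.1,0],[0,0,0]],[[0.09,-0.2,0],[0,0,0]],[[0.13,-0.29,0],[0,0,0]],[[0.17,-0.39,0],[0,0,0]],[[0.22,-0.49,0],[0,0,0]],[[0.26,-0.59,0],[0,0,0]],[[0.3,-0.69,0],[0,0,0]],[[0.34,-0.78,0],[0,0,0]],[[0.39,-0.88,0],[0,0,0]],[[0.43,-0.98,0],[0,0,0]]]' |grep -E 'pos'
python3 -m inch '[[[0.04,-0.1,0],[0,0,0]],[[0.09,-0.2,0],[0,0,0]],[[0.13,-0.29,0],[0,0,0]],[[0.17,-0.39,0],[0,0,0]],[[0.22,-0.49,0],[0,0,0]],[[0.26,-0.59,0],[0,0,0]],[[0.3,-0.69,0],[0,0,0]],[[0.34,-0.78,0],[0,0,0]],[[0.39,-0.88,0],[0,0,0]],[[0.43,-0.98,0],[0,0,0]]]'
```

```text
position: [0.5138, -0.1588, 0.142]
ee_rot: [0.989, 0.151, -0.0, -0.0]
position: [0.5237, -0.0734, 0.1421]
position: [0.5333, 0.0117, 0.1421]
position: [0.5429, 0.0967, 0.1421]
position: [0.5526, 0.1818, 0.1421]
clock: 49.45
position: [0.5622, 0.2668, 0.1421]
ee_rot: [0.989, 0.15, 0.0, 0.0]
ft_force: [-0.2, 1.4, 0.4]
grip_width: 0.749
grasp_force: 0.0
```

```bash
python3 -m inch '[[[0,0.01,0.06],[0,0,0]],[[0.01,0.01,0.12],[0,0,0]],[[0.01,0.02,0.18],[0,0,0]],[[0.01,0.02,0.24],[0,0,0]],[[0.01,0.03,0.3],[0,0,0]],[[0.01,0.03,0.36],[0,0,0]],[[0.01,0.03,0.42],[0,0,0]],[[0.01,0.03,0.48],[0,0,0]],[[0.01,0.03,0.54],[0,0,0]],[[0.01,0.03,0.6],[0,0,0]]]' |grep -E 'ft'
python3 -m inch '[[[0,0,0.06],[0,0,0]],[[0,0,0.13],[0,0,0]],[[0,0,0.2],[0,0,0]],[[0,0,0.27],[0,0,0]],[[0,0,0.34],[0,0,0]],[[0,0,0.41],[0,0,0]],[[0,0,0.48],[0,0,0]],[[0,0,0.54],[0,0,0]],[[0,0,0.57],[0,0,0]],[[0,0,0.57],[0,0,0]]]' |grep -E 'pos|ft'
python3 -m inch '[[[0,0,0],[0,0,0]],[[0,0,0],[0,0,0]],[[0,0,0],[0,0,0]],[[0,0,0],[0,0,0]],[[0,0,0],[0,0,0]],[[0,0,0],[0,0,0]],[[0,0,0],[0,0,0]],[[0,0,0],[0,0,0]],[[0,0,0],[0,0,0]],[[0,0,0],[0,0,0]]]' 0.2 60
python3 -m inch '[[[0,0,-0.03],[0,0,0]],[[0,0,-0.06],[0,0,0]],[[0,0,-0.09],[0,0,0]],[[0,0,-0.12],[0,0,0]],[[0,0,-0.15],[0,0,0]],[[0,0,-0.17],[0,0,0]],[[0,0,-0.17],[0,0,0]],[[-0.02,0,-0.17],[0,0,0]],[[-0.05,0,-0.17],[0,0,0]],[[-0.1,0,-0.17],[0,0,0]]]' - 80
```

```text
ft_force: [-0.1, -0.9, -0.8]
position: [0.5634, 0.264, 0.0481]
ft_force: [-0.5, 0.8, -0.2]
clock: 52.45
position: [0.5638, 0.2643, 0.0489]
ee_rot: [0.989, 0.15, 0.0, -0.0]
ft_force: [-0.6, -1.1, 5.7]
grip_width: 0.411
grasp_force: 59.8
clock: 53.45
position: [0.5556, 0.2617, 0.0619]
ee_rot: [0.989, 0.15, -0.0, 0.0]
ft_force: [-0.3, -0.1, -0.8]
grip_width: 0.408
grasp_force: 79.3
```

```bash
python3 -m inch '[[[-0.08,0,0],[0,0,0]],[[-0.16,0,0],[0,0,0]],[[-0.24,0,0],[0,0,0]],[[-0.32,0,0],[0,0,0]],[[-0.4,0,0],[0,0,0]],[[-0.48,0,0],[0,0,0]],[[-0.56,0,0],[0,0,0]],[[-0.64,0,0],[0,0,0]],[[-0.7,0,0],[0,0,0]],[[-0.75,0,0],[0,0,0]]]' |grep -E 'pos|ft|gr'
python3 -m inch '[[[0,0,-0.08],[0,0,0]],[[0,0,-0.18],[0,0,0]],[[0,0,-0.28],[0,0,0]],[[0,0,-0.38],[0,0,0]],[[0,0,-0.48],[0,0,0]],[[0,0,-0.58],[0,0,0]],[[0,0,-0.68],[0,0,0]],[[0,0,-0.78],[0,0,0]],[[0,0,-0.88],[0,0,0]],[[0,0,-1],[0,0,0]]]' |grep -E 'pos|ft|gr'
python3 -m inch '[[[-0.02,0.1,0],[0,0,0]],[[-0.04,0.2,0],[0,0,0]],[[-0.06,0.3,0],[0,0,0]],[[-0.08,0.4,0],[0,0,0]],[[-0.1,0.5,0],[0,0,0]],[[-0.13,0.6,0],[0,0,0]],[[-0.15,0.7,0],[0,0,0]],[[-0.17,0.8,0],[0,0,0]],[[-0.19,0.9,0],[0,0,0]],[[-0.21,0.99,0],[0,0,0]]]' |grep -E 'gr'
python3 -m inch '[[[-0.02,0.1,0],[0,0,0]],[[-0.04,0.2,0],[0,0,0]],[[-0.06,0.3,0],[0,0,0]],[[-0.08,0.4,0],[0,0,0]],[[-0.1,0.5,0],[0,0,0]],[[-0.13,0.6,0],[0,0,0]],[[-0.15,0.7,0],[0,0,0]],[[-0.17,0.8,0],[0,0,0]],[[-0.19,0.9,0],[0,0,0]],[[-0.21,0.99,0],[0,0,0]]]' |grep -E 'gr'
python3 -m inch '[[[-0.02,0.1,0],[0,0,0]],[[-0.04,0.2,0],[0,0,0]],[[-0.06,0.3,0],[0,0,0]],[[-0.08,0.4,0],[0,0,0]],[[-0.1,0.5,0],[0,0,0]],[[-0.13,0.6,0],[0,0,0]],[[-0.15,0.7,0],[0,0,0]],[[-0.17,0.8,0],[0,0,0]],[[-0.19,0.9,0],[0,0,0]],[[-0.21,0.99,0],[0,0,0]]]' |grep -E 'gr'
python3 -m inch '[[[-0.02,0.1,0],[0,0,0]],[[-0.04,0.2,0],[0,0,0]],[[-0.06,0.3,0],[0,0,0]],[[-0.08,0.4,0],[0,0,0]],[[-0.1,0.5,0],[0,0,0]],[[-0.13,0.6,0],[0,0,0]],[[-0.15,0.7,0],[0,0,0]],[[-0.17,0.8,0],[0,0,0]],[[-0.19,0.9,0],[0,0,0]],[[-0.21,0.99,0],[0,0,0]]]' |grep -E 'gr'
python3 -m inch '[[[-0.02,0.1,0],[0,0,0]],[[-0.04,0.2,0],[0,0,0]],[[-0.06,0.3,0],[0,0,0]],[[-0.08,0.4,0],[0,0,0]],[[-0.1,0.5,0],[0,0,0]],[[-0.13,0.6,0],[0,0,0]],[[-0.15,0.7,0],[0,0,0]],[[-0.17,0.8,0],[0,0,0]],[[-0.19,0.9,0],[0,0,0]],[[-0.21,0.99,0],[0,0,0]]]' |grep -E 'gr'
python3 -m inch '[[[-0.02,0.1,0],[0,0,0.06]],[[-0.04,0.2,0],[0,0,0.12]],[[-0.06,0.3,0],[0,0,0.18]],[[-0.08,0.4,0],[0,0,0.24]],[[-0.1,0.5,0],[0,0,0.3]],[[-0.13,0.6,0],[0,0,0.36]],[[-0.15,0.7,0],[0,0,0.42]],[[-0.17,0.8,0],[0,0,0.48]],[[-0.19,0.9,0],[0,0,0.53]],[[-0.22,0.99,0],[0,0,0.57]]]'
```

```text
position: [0.4982, 0.2438, 0.0621]
ft_force: [0.0, -0.5, -1.2]
grip_width: 0.404
grasp_force: 79.3
position: [0.4984, 0.2439, 0.1426]
ft_force: [0.9, 0.2, -1.2]
grip_width: 0.409
grasp_force: 79.3
grip_width: 0.406
grasp_force: 79.3
grip_width: 0.405
grasp_force: 79.3
grip_width: 0.407
grasp_force: 79.3
grip_width: 0.41
grasp_force: 79.3
grip_width: 0.408
grasp_force: 79.3
clock: 61.45
position: [0.5424, -0.2406, 0.1421]
ee_rot: [0.997, -0.074, 0.0, 0.0]
ft_force: [-0.0, 0.8, -1.7]
grip_width: 0.408
grasp_force: 79.3
```

```bash
python3 -m inch '[[[0,0,0.08],[0,0,0]],[[-0.01,0,0.16],[0,0,0]],[[-0.01,0,0.24],[0,0,0]],[[-0.02,0,0.32],[0,0,0]],[[-0.02,0,0.4],[0,0,0]],[[-0.02,0,0.48],[0,0,0]],[[-0.02,0,0.56],[0,0,0]],[[-0.02,0,0.64],[0,0,0]],[[-0.02,0,0.72],[0,0,0]],[[-0.02,0,0.8],[0,0,0]]]' |grep -E 'pos|ft'
python3 -m inch '[[[0,0,0.08],[0,0,0]],[[0,0,0.18],[0,0,0]],[[0,0,0.28],[0,0,0]],[[0,0,0.38],[0,0,0]],[[0,0,0.48],[0,0,0]],[[0,0,0.58],[0,0,0]],[[0,0,0.68],[0,0,0]],[[0,0,0.76],[0,0,0]],[[0,0,0.8],[0,0,0]],[[0,0,0.8],[0,0,0]]]' |grep -E 'pos|ft'
python3 -m inch '[[[0,0,0.05],[0,0,0]],[[0,0,0.05],[0,0,0]],[[0,0,0.05],[0,0,0]],[[0,0,0.05],[0,0,0]],[[0,0,0.05],[0,0,0]],[[0,0,0.05],[0,0,0]],[[0,0,0.05],[0,0,0]],[[0,0,-0.05],[0,0,0]],[[0,0,-0.15],[0,0,0]],[[0,0,-0.3],[0,0,0]]]' 0.62 |grep -E 'pos|ft'
python3 -m inch '[[[0,0,-0.12],[0,0,0]],[[0,0,-0.25],[0,0,0]],[[0,0,-0.38],[0,0,0]],[[0,0,-0.5],[0,0,0]],[[0,0,-0.6],[0,0,0]],[[0,0,-0.7],[0,0,0]],[[0,0,-0.8],[0,0,0]],[[0,0,-0.9],[0,0,0]],[[0,0,-1],[0,0,0]],[[0,0,-1],[0,0,0]]]'
```

```text
position: [0.5408, -0.2398, 0.0776]
ft_force: [0.1, 0.4, -0.4]
position: [0.5405, -0.2396, 0.0136]
ft_force: [0.2, 0.5, -1.1]
position: [0.5406, -0.2397, 0.0389]
ft_force: [-0.6, 0.1, 0.4]
clock: 65.45
position: [0.5414, -0.24, 0.1194]
ee_rot: [0.997, -0.073, 0.001, 0.0]
ft_force: [1.1, 0.3, 0.0]
grip_width: 0.616
grasp_force: 0.0
```

```bash
python3 -m inch '[[[0,-0.09,-0.03],[0,0,-0.06]],[[0,-0.18,-0.06],[0,0,-0.12]],[[0,-0.28,-0.09],[0,0,-0.18]],[[0,-0.38,-0.12],[0,0,-0.24]],[[0,-0.48,-0.15],[0,0,-0.3]],[[0,-0.57,-0.18],[0,0,-0.36]],[[0,-0.66,-0.21],[0,0,-0.42]],[[0,-0.76,-0.24],[0,0,-0.48]],[[0,-0.85,-0.27],[0,0,-0.53]],[[0,-0.95,-0.3],[0,0,-0.57]]]' 0.75 |grep -E 'pos|rot'
python3 -m inch '[[[0.03,-0.1,0],[0,0,0]],[[0.06,-0.2,0],[0,0,0]],[[0.09,-0.3,0],[0,0,0]],[[0.12,-0.4,0],[0,0,0]],[[0.15,-0.5,0],[0,0,0]],[[0.18,-0.6,0],[0,0,0]],[[0.21,-0.7,0],[0,0,0]],[[0.24,-0.8,0],[0,0,0]],[[0.27,-0.9,0],[0,0,0]],[[0.3,-1,0],[0,0,0]]]' |grep -E 'pos'
python3 -m inch '[[[0.03,-0.1,0],[0,0,0]],[[0.06,-0.2,0],[0,0,0]],[[0.09,-0.3,0],[0,0,0]],[[0.12,-0.4,0],[0,0,0]],[[0.15,-0.5,0],[0,0,0]],[[0.18,-0.6,0],[0,0,0]],[[0.21,-0.7,0],[0,0,0]],[[0.24,-0.8,0],[0,0,0]],[[0.27,-0.9,0],[0,0,0]],[[0.3,-1,0],[0,0,0]]]' |grep -E 'pos'
python3 -m inch '[[[0.03,-0.1,0],[0,0,0]],[[0.06,-0.2,0],[0,0,0]],[[0.09,-0.3,0],[0,0,0]],[[0.12,-0.4,0],[0,0,0]],[[0.15,-0.5,0],[0,0,0]],[[0.18,-0.6,0],[0,0,0]],[[0.21,-0.7,0],[0,0,0]],[[0.24,-0.8,0],[0,0,0]],[[0.27,-0.9,0],[0,0,0]],[[0.3,-1,0],[0,0,0]]]' |grep -E 'pos'
python3 -m inch '[[[0.03,-0.1,0],[0,0,0]],[[0.06,-0.2,0],[0,0,0]],[[0.09,-0.3,0],[0,0,0]],[[0.12,-0.4,0],[0,0,0]],[[0.15,-0.5,0],[0,0,0]],[[0.18,-0.6,0],[0,0,0]],[[0.21,-0.7,0],[0,0,0]],[[0.24,-0.8,0],[0,0,0]],[[0.27,-0.9,0],[0,0,0]],[[0.3,-1,0],[0,0,0]]]' |grep -E 'pos'
python3 -m inch '[[[0.03,-0.1,0],[0,0,0]],[[0.06,-0.2,0],[0,0,0]],[[0.09,-0.3,0],[0,0,0]],[[0.12,-0.4,0],[0,0,0]],[[0.15,-0.5,0],[0,0,0]],[[0.18,-0.6,0],[0,0,0]],[[0.21,-0.7,0],[0,0,0]],[[0.24,-0.8,0],[0,0,0]],[[0.27,-0.9,0],[0,0,0]],[[0.3,-1,0],[0,0,0]]]' |grep -E 'pos'
python3 -m inch '[[[0.03,-0.1,0],[0,0,0]],[[0.06,-0.2,0],[0,0,0]],[[0.09,-0.3,0],[0,0,0]],[[0.12,-0.4,0],[0,0,0]],[[0.15,-0.5,0],[0,0,0]],[[0.18,-0.6,0],[0,0,0]],[[0.21,-0.7,0],[0,0,0]],[[0.24,-0.8,0],[0,0,0]],[[0.27,-0.9,0],[0,0,0]],[[0.3,-1,0],[0,0,0]]]'
```

```text
position: [0.5518, -0.1642, 0.142]
ee_rot: [0.989, 0.151, -0.0, -0.0]
position: [0.5511, -0.0803, 0.1421]
position: [0.5503, 0.0031, 0.1421]
position: [0.5495, 0.0867, 0.1421]
position: [0.5487, 0.1702, 0.1421]
position: [0.548, 0.2537, 0.1421]
clock: 72.45
position: [0.5472, 0.3372, 0.1421]
ee_rot: [0.989, 0.15, 0.0, 0.0]
ft_force: [-0.1, -0.2, 0.1]
grip_width: 0.754
grasp_force: 0.0
```

```bash
python3 -m inch '[[[0,-0.01,0.06],[0,0,0]],[[0.01,-0.02,0.12],[0,0,0]],[[0.01,-0.03,0.18],[0,0,0]],[[0.01,-0.04,0.24],[0,0,0]],[[0.01,-0.05,0.3],[0,0,0]],[[0.01,-0.06,0.36],[0,0,0]],[[0.01,-0.06,0.42],[0,0,0]],[[0.01,-0.06,0.48],[0,0,0]],[[0.01,-0.06,0.54],[0,0,0]],[[0.01,-0.06,0.6],[0,0,0]]]' |grep -E 'ft'
python3 -m inch '[[[0,0,0.06],[0,0,0]],[[0,0,0.13],[0,0,0]],[[0,0,0.2],[0,0,0]],[[0,0,0.27],[0,0,0]],[[0,0,0.34],[0,0,0]],[[0,0,0.41],[0,0,0]],[[0,0,0.48],[0,0,0]],[[0,0,0.54],[0,0,0]],[[0,0,0.57],[0,0,0]],[[0,0,0.57],[0,0,0]]]' |grep -E 'pos|ft'
python3 -m inch '[[[0,0,0],[0,0,0]],[[0,0,0],[0,0,0]],[[0,0,0],[0,0,0]],[[0,0,0],[0,0,0]],[[0,0,0],[0,0,0]],[[0,0,0],[0,0,0]],[[0,0,0],[0,0,0]],[[0,0,0],[0,0,0]],[[0,0,0],[0,0,0]],[[0,0,0],[0,0,0]]]' 0.2 60
python3 -m inch '[[[0,0,-0.03],[0,0,0]],[[0,0,-0.06],[0,0,0]],[[0,0,-0.09],[0,0,0]],[[0,0,-0.12],[0,0,0]],[[0,0,-0.15],[0,0,0]],[[0,0,-0.17],[0,0,0]],[[0,0,-0.17],[0,0,0]],[[-0.02,0,-0.17],[0,0,0]],[[-0.05,0,-0.17],[0,0,0]],[[-0.1,0,-0.17],[0,0,0]]]' - 80
```

```text
ft_force: [0.4, 0.4, 0.8]
position: [0.5464, 0.3412, 0.0481]
ft_force: [-0.3, -0.1, -0.1]
clock: 75.45
position: [0.5468, 0.3416, 0.0489]
ee_rot: [0.989, 0.15, 0.0, -0.0]
ft_force: [0.9, 0.4, 4.7]
grip_width: 0.414
grasp_force: 60.3
clock: 76.45
position: [0.5386, 0.3389, 0.0619]
ee_rot: [0.989, 0.15, -0.0, 0.0]
ft_force: [0.7, 0.1, -1.3]
grip_width: 0.406
grasp_force: 79.0
```

```bash
python3 -m inch '[[[-0.08,0,0],[0,0,0]],[[-0.16,0,0],[0,0,0]],[[-0.24,0,0],[0,0,0]],[[-0.32,0,0],[0,0,0]],[[-0.4,0,0],[0,0,0]],[[-0.48,0,0],[0,0,0]],[[-0.56,0,0],[0,0,0]],[[-0.64,0,0],[0,0,0]],[[-0.7,0,0],[0,0,0]],[[-0.75,0,0],[0,0,0]]]' |grep -E 'pos|ft|gr'
python3 -m inch '[[[0,0,-0.08],[0,0,0]],[[0,0,-0.18],[0,0,0]],[[0,0,-0.28],[0,0,0]],[[0,0,-0.38],[0,0,0]],[[0,0,-0.48],[0,0,0]],[[0,0,-0.58],[0,0,0]],[[0,0,-0.68],[0,0,0]],[[0,0,-0.78],[0,0,0]],[[0,0,-0.88],[0,0,0]],[[0,0,-1],[0,0,0]]]' |grep -E 'pos|ft|gr'
python3 -m inch '[[[-0.01,0.1,0],[0,0,0]],[[-0.03,0.2,0],[0,0,0]],[[-0.04,0.3,0],[0,0,0]],[[-0.06,0.4,0],[0,0,0]],[[-0.07,0.5,0],[0,0,0]],[[-0.08,0.6,0],[0,0,0]],[[-0.1,0.7,0],[0,0,0]],[[-0.11,0.8,0],[0,0,0]],[[-0.13,0.9,0],[0,0,0]],[[-0.14,1,0],[0,0,0]]]' |grep -E 'gr'
python3 -m inch '[[[-0.01,0.1,0],[0,0,0]],[[-0.03,0.2,0],[0,0,0]],[[-0.04,0.3,0],[0,0,0]],[[-0.06,0.4,0],[0,0,0]],[[-0.07,0.5,0],[0,0,0]],[[-0.08,0.6,0],[0,0,0]],[[-0.1,0.7,0],[0,0,0]],[[-0.11,0.8,0],[0,0,0]],[[-0.13,0.9,0],[0,0,0]],[[-0.14,1,0],[0,0,0]]]' |grep -E 'gr'
python3 -m inch '[[[-0.01,0.1,0],[0,0,0]],[[-0.03,0.2,0],[0,0,0]],[[-0.04,0.3,0],[0,0,0]],[[-0.06,0.4,0],[0,0,0]],[[-0.07,0.5,0],[0,0,0]],[[-0.08,0.6,0],[0,0,0]],[[-0.1,0.7,0],[0,0,0]],[[-0.11,0.8,0],[0,0,0]],[[-0.13,0.9,0],[0,0,0]],[[-0.14,1,0],[0,0,0]]]' |grep -E 'gr'
python3 -m inch '[[[-0.01,0.1,0],[0,0,0]],[[-0.03,0.2,0],[0,0,0]],[[-0.04,0.3,0],[0,0,0]],[[-0.06,0.4,0],[0,0,0]],[[-0.07,0.5,0],[0,0,0]],[[-0.08,0.6,0],[0,0,0]],[[-0.1,0.7,0],[0,0,0]],[[-0.11,0.8,0],[0,0,0]],[[-0.13,0.9,0],[0,0,0]],[[-0.14,1,0],[0,0,0]]]' |grep -E 'gr'
python3 -m inch '[[[-0.01,0.1,0],[0,0,0]],[[-0.03,0.2,0],[0,0,0]],[[-0.04,0.3,0],[0,0,0]],[[-0.06,0.4,0],[0,0,0]],[[-0.07,0.5,0],[0,0,0]],[[-0.08,0.6,0],[0,0,0]],[[-0.1,0.7,0],[0,0,0]],[[-0.11,0.8,0],[0,0,0]],[[-0.13,0.9,0],[0,0,0]],[[-0.14,1,0],[0,0,0]]]' |grep -E 'gr'
python3 -m inch '[[[-0.01,0.1,0],[0,0,0]],[[-0.03,0.2,0],[0,0,0]],[[-0.04,0.3,0],[0,0,0]],[[-0.06,0.4,0],[0,0,0]],[[-0.07,0.5,0],[0,0,0]],[[-0.08,0.6,0],[0,0,0]],[[-0.1,0.7,0],[0,0,0]],[[-0.11,0.8,0],[0,0,0]],[[-0.13,0.9,0],[0,0,0]],[[-0.14,1,0],[0,0,0]]]' |grep -E 'gr'
python3 -m inch '[[[-0.01,0.1,0],[0,0,0.06]],[[-0.03,0.2,0],[0,0,0.12]],[[-0.04,0.3,0],[0,0,0.18]],[[-0.06,0.4,0],[0,0,0.24]],[[-0.07,0.5,0],[0,0,0.3]],[[-0.08,0.6,0],[0,0,0.36]],[[-0.1,0.7,0],[0,0,0.42]],[[-0.11,0.8,0],[0,0,0.48]],[[-0.13,0.9,0],[0,0,0.53]],[[-0.14,1,0],[0,0,0.57]]]'
```

```text
position: [0.4812, 0.3211, 0.0621]
ft_force: [-0.1, -1.0, -0.8]
grip_width: 0.409
grasp_force: 79.0
position: [0.4815, 0.3211, 0.1426]
ft_force: [0.4, 0.8, -1.8]
grip_width: 0.406
grasp_force: 79.0
grip_width: 0.409
grasp_force: 79.1
grip_width: 0.412
grasp_force: 79.1
grip_width: 0.403
grasp_force: 79.1
grip_width: 0.409
grasp_force: 79.1
grip_width: 0.409
grasp_force: 79.1
grip_width: 0.407
grasp_force: 79.1
clock: 85.45
position: [0.5726, -0.2376, 0.1421]
ee_rot: [0.997, -0.074, -0.0, 0.0]
ft_force: [-0.8, -0.8, -1.4]
grip_width: 0.409
grasp_force: 79.0
```

```bash
python3 -m inch '[[[0.02,0.03,0.02],[0,0,0]],[[0.04,0.06,0.06],[0,0,0]],[[0.06,0.09,0.12],[0,0,0]],[[0.06,0.09,0.2],[0,0,0]],[[0.06,0.09,0.3],[0,0,0]],[[0.06,0.09,0.4],[0,0,0]],[[0.06,0.09,0.5],[0,0,0]],[[0.06,0.09,0.6],[0,0,0]],[[0.06,0.09,0.7],[0,0,0]],[[0.06,0.09,0.8],[0,0,0]]]' |grep -E 'pos|ft'
python3 -m inch '[[[0,0,0.08],[0,0,0]],[[0,0,0.16],[0,0,0]],[[0,0,0.24],[0,0,0]],[[0,0,0.32],[0,0,0]],[[0,0,0.4],[0,0,0]],[[0,0,0.48],[0,0,0]],[[0,0,0.55],[0,0,0]],[[0,0,0.6],[0,0,0]],[[0,0,0.6],[0,0,0]],[[0,0,0.6],[0,0,0]]]'
```

```text
position: [0.5763, -0.2447, 0.0774]
ft_force: [0.1, -0.1, -1.5]
clock: 87.45
position: [0.5764, -0.2447, 0.0302]
ee_rot: [0.997, -0.073, 0.0, 0.0]
ft_force: [-0.4, -0.1, -1.6]
grip_width: 0.406
grasp_force: 79.0
```

```bash
python3 -m inch '[[[0,0,0.02],[0,0,0]],[[0,0,0.04],[0,0,0]],[[0,0,0.06],[0,0,0]],[[0,0,0.08],[0,0,0]],[[0,0,0.1],[0,0,0]],[[0,0,0.13],[0,0,0]],[[0,0,0.16],[0,0,0]],[[0,0,0.19],[0,0,0]],[[0,0,0.22],[0,0,0]],[[0,0,0.22],[0,0,0]]]' |grep -E 'pos|ft'
python3 -m inch '[[[0,0,0.04],[0,0,0]],[[0,0,0.04],[0,0,0]],[[0,0,0.04],[0,0,0]],[[0,0,0.04],[0,0,0]],[[0,0,0.04],[0,0,0]],[[0,0,0.04],[0,0,0]],[[0,0,0.04],[0,0,0]],[[0,0,-0.05],[0,0,0]],[[0,0,-0.15],[0,0,0]],[[0,0,-0.3],[0,0,0]]]' 0.62 |grep -E 'pos|ft'
python3 -m inch '[[[0,0,-0.12],[0,0,0]],[[0,0,-0.25],[0,0,0]],[[0,0,-0.38],[0,0,0]],[[0,0,-0.5],[0,0,0]],[[0,0,-0.6],[0,0,0]],[[0,0,-0.7],[0,0,0]],[[0,0,-0.8],[0,0,0]],[[0,0,-0.9],[0,0,0]],[[0,0,-1],[0,0,0]],[[0,0,-1],[0,0,0]]]'
python3 - <<'E'
from h import *
cv2.imwrite("pics/top1.png",grab("top"));cv2.imwrite("pics/scene1.png",grab("scene"))
def cover(f):
    t=cv2.imread(f);x,y,w,h=240,180,130,110;sub=t[y:y+h,x:x+w];hsv=cv2.cvtColor(sub,cv2.COLOR_BGR2HSV)
    m=((hsv[...,1]<40)&(hsv[...,2]>70)).astype(np.uint8)*255;m=cv2.morphologyEx(m,2,np.ones((3,3)))
    c=max(cv2.findContours(m,0,2)[0],key=cv2.contourArea);b=cv2.minAreaRect(c+np.array([x,y]))
    W=np.array([onz("top",p[0]+[x,y],.005)[:2] for p in c],np.float32)
    print(f,cv2.contourArea(c),b,"world",cv2.minAreaRect(W))
    mm=np.zeros_like(m);cv2.drawContours(mm,[c],-1,255,-1);k=(sub.max(2)<70)&(mm>0)
    ys,xs=np.nonzero(k);pts=np.c_[xs,ys].astype(np.float32)+[x,y]
    d=np.array([onz("top",p,.030)[:2] for p in pts]);mu=d.mean(0);u,s,v=np.linalg.svd(d-mu);print("rib",len(pts),pts.mean(0),"world",mu,"dir",v[0],np.degrees(np.arctan2(v[0,1],v[0,0])),2*s/np.sqrt(len(pts))*3**.5)
for f in("pics/top0.png","pics/top1.png"):cover(f)
E
```

```text
position: [0.5761, -0.2446, 0.0121]
ft_force: [0.1, -0.9, -2.2]
position: [0.5762, -0.2446, 0.0372]
ft_force: [-0.1, 0.1, 0.4]
clock: 90.45
position: [0.577, -0.2449, 0.1179]
ee_rot: [0.997, -0.073, 0.001, 0.0]
ft_force: [0.3, -1.2, -0.4]
grip_width: 0.624
grasp_force: 0.0
pics/top0.png 2534.5 ((304.49755859375, 238.1780242919922), (60.83328628540039, 44.839229583740234), 12.094757080078125) world ((0.4815061092376709, 0.08406893908977509), (0.21072085201740265, 0.15427258610725403), 76.821533203125)
rib 80 [305.8375 238.0875] world [0.4806 0.0777] dir [-0.9729  0.2314] 166.62275009183924 [0.0657 0.0139]
pics/top1.png 2536.0 ((291.5292053222656, 238.18276977539062), (60.60629653930664, 44.90846252441406), 12.171459197998047) world ((0.4824105501174927, 0.12898533046245575), (0.21074730157852173, 0.15435464680194855), 76.79118347167969)
rib 87 [292.7126 238.3103] world [0.4809 0.1224] dir [-0.9732  0.2302] 166.69404609039282 [0.0662 0.0151]
```

Run:
```python
from h import *
a=crop(cv2.imread("pics/scene1.png"),205,105,270,150,2.9)
F=frame(.4809,.1224,-103.3)
cv2.imwrite("pics/chk.png",a)
```

```text
(no output)
```

View pics/chk.png

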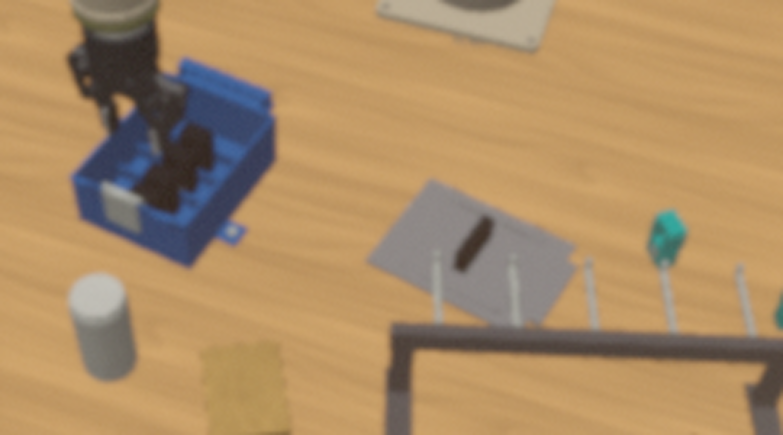

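Picture: the rack hooks are all empty, four black mounts stand in the case at (150–210, 130–205), and the cover rib is at (475,243). The cover has been knocked 45 mm towards +y, and its rib is now at (0.481, 0.122). I move over it.

```bash
python3 -m inch '[[[-0.04,-0.09,-0.02],[0,0,0]],[[-0.07,-0.17,-0.04],[0,0,0]],[[-0.11,-0.26,-0.06],[0,0,0]],[[-0.15,-0.35,-0.08],[0,0,0]],[[-0.18,-0.44,-0.1],[0,0,0]],[[-0.22,-0.52,-0.1],[0,0,0]],[[-0.26,-0.61,-0.1],[0,0,0]],[[-0.3,-0.7,-0.1],[0,0,0]],[[-0.33,-0.78,-0.1],[0,0,0]],[[-0.37,-0.87,-0.1],[0,0,0]]]' 0.5 |grep pos
python3 -m inch '[[[-0.04,-0.09,0],[0,0,0]],[[-0.07,-0.17,0],[0,0,0]],[[-0.11,-0.26,0],[0,0,0]],[[-0.15,-0.35,0],[0,0,0]],[[-0.18,-0.44,0],[0,0,0]],[[-0.22,-0.52,0],[0,0,0]],[[-0.26,-0.61,0],[0,0,0]],[[-0.3,-0.7,0],[0,0,0]],[[-0.33,-0.78,0],[0,0,0]],[[-0.37,-0.87,0],[0,0,0]]]' |grep pos
python3 -m inch '[[[-0.04,-0.09,0],[0,0,0]],[[-0.07,-0.17,0],[0,0,0]],[[-0.11,-0.26,0],[0,0,0]],[[-0.15,-0.35,0],[0,0,0]],[[-0.18,-0.44,0],[0,0,0]],[[-0.22,-0.52,0],[0,0,0]],[[-0.26,-0.61,0],[0,0,0]],[[-0.3,-0.7,0],[0,0,0]],[[-0.33,-0.78,0],[0,0,0]],[[-0.37,-0.87,0],[0,0,0]]]' |grep pos
python3 -m inch '[[[-0.04,-0.09,0],[0,0,0]],[[-0.07,-0.17,0],[0,0,0]],[[-0.11,-0.26,0],[0,0,0]],[[-0.15,-0.35,0],[0,0,0]],[[-0.18,-0.44,0],[0,0,0]],[[-0.22,-0.52,0],[0,0,0]],[[-0.26,-0.61,0],[0,0,0]],[[-0.3,-0.7,0],[0,0,0]],[[-0.33,-0.78,0],[0,0,0]],[[-0.37,-0.87,0],[0,0,0]]]' |grep pos
python3 -m inch '[[[-0.04,-0.09,0],[0,0,0.01]],[[-0.07,-0.17,0],[0,0,0.03]],[[-0.11,-0.26,0],[0,0,0.04]],[[-0.15,-0.35,0],[0,0,0.05]],[[-0.18,-0.44,0],[0,0,0.06]],[[-0.22,-0.52,0],[0,0,0.07]],[[-0.26,-0.61,0],[0,0,0.08]],[[-0.3,-0.7,0],[0,0,0.09]],[[-0.33,-0.78,0],[0,0,0.1]],[[-0.37,-0.87,0],[0,0,0.11]]]'
python3 - <<'E'
from h import *
o=manip.get_obs();print(o["joint_pos"],R.from_quat(o["ee_rot"]).as_matrix()[:,0])
for z in(.1179,.14,.16,.18):print(z,proj("scene",[.577,-.2449,z]),"obs (251,153.6)")
E
```

```text
position: [0.5571, -0.1711, 0.1245]
position: [0.538, -0.0978, 0.1245]
position: [0.5189, -0.0247, 0.1245]
position: [0.4998, 0.0485, 0.1245]
clock: 95.55
position: [0.4807, 0.1217, 0.1245]
ee_rot: [0.993, -0.117, 0.0, 0.0]
ft_force: [-0.6, -0.1, 0.4]
grip_width: 0.494
grasp_force: 0.0
[ 0.263   0.1572 -0.6476  1.86    0.1034  1.1578 -2.2252] [ 0.9727 -0.232   0.0001]
0.1179 [252.06   160.8012] obs (251,153.6)
0.14 [251.3233 156.015 ] obs (251,153.6)
0.16 [250.64   151.5755] obs (251,153.6)
0.18 [249.9402 147.0293] obs (251,153.6)
```

```bash
python3 -m inch '[[[0,0,0.08],[0,0,0]],[[0,0,0.17],[0,0,0]],[[0,0,0.26],[0,0,0]],[[0,0,0.35],[0,0,0]],[[0,0,0.44],[0,0,0]],[[0,0,0.53],[0,0,0]],[[0,0,0.62],[0,0,0]],[[0,0,0.71],[0,0,0]],[[0,0,0.8],[0,0,0]],[[0,0,0.9],[0,0,0]]]' |grep -E 'pos|ft'
python3 -m inch '[[[0,0,0.06],[0,0,0]],[[0,0,0.12],[0,0,0]],[[0,0,0.18],[0,0,0]],[[0,0,0.23],[0,0,0]],[[0,0,0.28],[0,0,0]],[[0,0,0.32],[0,0,0]],[[0,0,0.36],[0,0,0]],[[0,0,0.38],[0,0,0]],[[0,0,0.4],[0,0,0]],[[0,0,0.42],[0,0,0]]]' |grep -E 'pos|ft'
python3 -m inch '[[[0,0,0.02],[0,0,0]],[[0,0,0.03],[0,0,0]],[[0,0,0.04],[0,0,0]],[[0,0,0.05],[0,0,0]],[[0,0,0.06],[0,0,0]],[[0,0,0.07],[0,0,0]],[[0,0,0.08],[0,0,0]],[[0,0,0.09],[0,0,0]],[[0,0,0.1],[0,0,0]],[[0,0,0.1],[0,0,0]]]' |grep -E 'pos|ft'
```

```text
position: [0.4809, 0.1212, 0.0519]
ft_force: [-0.4, 0.8, -0.8]
position: [0.481, 0.1212, 0.0189]
ft_force: [-0.1, -0.2, 0.2]
position: [0.4808, 0.1212, 0.0108]
ft_force: [-0.3, 0.4, -0.5]
```

```bash
python3 -m inch '[[[0,0,0.01],[0,0,0]],[[0,0,0.02],[0,0,0]],[[0,0,0.03],[0,0,0]],[[0,0,0.04],[0,0,0]],[[0,0,0.05],[0,0,0]],[[0,0,0.06],[0,0,0]],[[0,0,0.07],[0,0,0]],[[0,0,0.08],[0,0,0]],[[0,0,0.08],[0,0,0]],[[0,0,0.08],[0,0,0]]]' |grep -E 'pos|ft'
```

```text
position: [0.4808, 0.1212, 0.0045]
ft_force: [-0.5, -0.0, -0.3]
```

```bash
python3 -m inch '[[[0,0,0.01],[0,0,0]],[[0,0,0.02],[0,0,0]],[[0,0,0.03],[0,0,0]],[[0,0,0.04],[0,0,0]],[[0,0,0.05],[0,0,0]],[[0,0,0.05],[0,0,0]],[[0,0,0.05],[0,0,0]],[[0,0,0.05],[0,0,0]],[[0,0,0.05],[0,0,0]],[[0,0,0.05],[0,0,0]]]' |grep -E 'pos|ft'
python3 -m inch '[[[0,0,0.01],[0,0,0]],[[0,0,0.02],[0,0,0]],[[0,0,0.03],[0,0,0]],[[0,0,0.04],[0,0,0]],[[0,0,0.05],[0,0,0]],[[0,0,0.05],[0,0,0]],[[0,0,0.05],[0,0,0]],[[0,0,0.05],[0,0,0]],[[0,0,0.05],[0,0,0]],[[0,0,0.05],[0,0,0]]]' |grep -E 'pos|ft'
python3 - <<'E'
from h import *
s=grab("scene");cv2.imwrite("pics/g.png",s)
E
```

```text
position: [0.4809, 0.1213, 0.0005]
ft_force: [-0.3, 0.2, 0.2]
position: [0.4809, 0.1212, -0.0035]
ft_force: [0.1, 0.4, -0.3]
```

```bash
python3 -m inch '[[[0,0,0.01],[0,0,0]],[[0,0,0.02],[0,0,0]],[[0,0,0.03],[0,0,0]],[[0,0,0.04],[0,0,0]],[[0,0,0.05],[0,0,0]],[[0,0,0.06],[0,0,0]],[[0,0,0.07],[0,0,0]],[[0,0,0.08],[0,0,0]],[[0,0,0.08],[0,0,0]],[[0,0,0.08],[0,0,0]]]' |grep -E 'pos|ft'
python3 -m inch '[[[0,0,0.01],[0,0,0]],[[0,0,0.02],[0,0,0]],[[0,0,0.03],[0,0,0]],[[0,0,0.04],[0,0,0]],[[0,0,0.05],[0,0,0]],[[0,0,0.06],[0,0,0]],[[0,0,0.06],[0,0,0]],[[0,0,0.06],[0,0,0]],[[0,0,0.06],[0,0,0]],[[0,0,0.06],[0,0,0]]]' |grep -E 'pos|ft'
```

```text
position: [0.4808, 0.1213, -0.0099]
ft_force: [0.7, -0.1, -0.1]
position: [0.4809, 0.1212, -0.0147]
ft_force: [-0.0, -0.6, 0.1]
```

```bash
python3 -m inch '[[[0,0,0.01],[0,0,0]],[[0,0,0.02],[0,0,0]],[[0,0,0.03],[0,0,0]],[[0,0,0.04],[0,0,0]],[[0,0,0.05],[0,0,0]],[[0,0,0.05],[0,0,0]],[[0,0,0.05],[0,0,0]],[[0,0,0.05],[0,0,0]],[[0,0,0.05],[0,0,0]],[[0,0,0.05],[0,0,0]]]' |grep -E 'pos|ft'
python3 - <<'E'
from h import *
s=grab("scene")
for z in(0,.01,.02,.03):print(z,proj("scene",[.4809,.1212,z]))
c=crop(s,300,120,120,85,6.6)
for z,col in((-.0187,(0,0,255)),(.0063,(0,255,0)),(.036,(255,0,255))):
    for w in(-.02,.02):
        q=(proj("scene",[.4809-.23*w,.1212-.973*w,z])-[300,120]+.5)*6.6;cv2.circle(c,tuple(int(v) for v in q),2,col,-1)
cv2.imwrite("pics/grab.png",c)
E
```

```text
position: [0.4809, 0.1212, -0.0187]
ft_force: [-0.2, -0.0, 1.0]
0 [366.1145 192.0497]
0.01 [366.4287 190.1923]
0.02 [366.7464 188.3144]
0.03 [367.0677 186.4157]
```

View pics/grab.png

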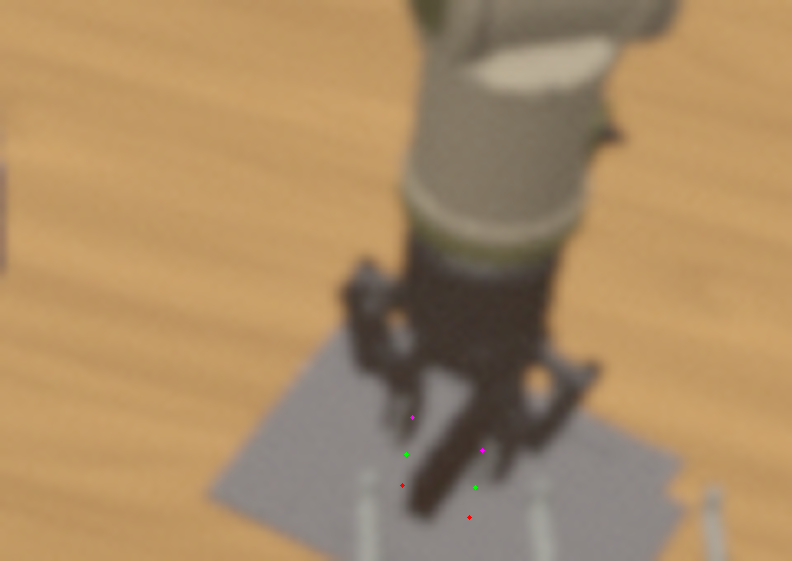

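Picture: the fingertips at (403,432) and (500,478) straddle the rib, about 15 mm above the bench. I go 4 mm lower and close.

```bash
python3 -m inch '[[[0,0,0.01],[0,0,0]],[[0,0,0.02],[0,0,0]],[[0,0,0.03],[0,0,0]],[[0,0,0.04],[0,0,0]],[[0,0,0.05],[0,0,0]],[[0,0,0.05],[0,0,0]],[[0,0,0.05],[0,0,0]],[[0,0,0.05],[0,0,0]],[[0,0,0.05],[0,0,0]],[[0,0,0.05],[0,0,0]]]' |grep -E 'pos|ft'
python3 -m inch '[[[0,0,0],[0,0,0]],[[0,0,0],[0,0,0]],[[0,0,0],[0,0,0]],[[0,0,0],[0,0,0]],[[0,0,0],[0,0,0]],[[0,0,0],[0,0,0]],[[0,0,0],[0,0,0]],[[0,0,0],[0,0,0]],[[0,0,0],[0,0,0]],[[0,0,0],[0,0,0]]]' 0 80
```

```text
position: [0.4808, 0.1212, -0.0227]
ft_force: [-0.6, 0.5, -0.8]
clock: 106.65
position: [0.481, 0.1214, -0.0224]
ee_rot: [0.993, -0.116, 0.0, -0.0]
ft_force: [-1.9, 0.8, 5.7]
grip_width: 0.168
grasp_force: 78.8
```

Gripped on the rib. I lift clear, move off beside the rack, then raise and yaw the cover by +95°.

```bash
python3 -m inch '[[[0,0,-0.03],[0,0,0]],[[0,0,-0.07],[0,0,0]],[[0,0,-0.12],[0,0,0]],[[0,0,-0.17],[0,0,0]],[[0,0,-0.23],[0,0,0]],[[0,0,-0.29],[0,0,0]],[[0,0,-0.35],[0,0,0]],[[0,0,-0.41],[0,0,0]],[[0,0.02,-0.46],[0,0,0]],[[0,0.05,-0.5],[0,0,0]]]' - 100
python3 -m inch '[[[0,0.08,0],[0,0,0]],[[0,0.18,0],[0,0,0]],[[0,0.28,0],[0,0,0]],[[0,0.38,0],[0,0,0]],[[0,0.48,0],[0,0,0]],[[0,0.58,0],[0,0,0]],[[0,0.69,0],[0,0,0]],[[0,0.8,0],[0,0,0]],[[0,0.9,0],[0,0,0]],[[0,1,0],[0,0,0]]]' |grep -E 'pos|ft|gr'
python3 -m inch '[[[0.02,0.09,-0.02],[0,0,0]],[[0.04,0.17,-0.05],[0,0,0]],[[0.06,0.25,-0.1],[0,0,0]],[[0.08,0.33,-0.16],[0,0,0]],[[0.1,0.41,-0.23],[0,0,0]],[[0.12,0.49,-0.31],[0,0,0]],[[0.14,0.56,-0.4],[0,0,0]],[[0.16,0.62,-0.49],[0,0,0]],[[0.18,0.67,-0.58],[0,0,0]],[[0.2,0.7,-0.66],[0,0,0]]]'
```

```text
clock: 107.65
position: [0.48, 0.1173, 0.0177]
ee_rot: [0.993, -0.116, 0.0, -0.0]
ft_force: [0.1, -0.5, -2.1]
grip_width: 0.165
grasp_force: 97.6
position: [0.4613, 0.0388, 0.0173]
ft_force: [-0.6, 0.2, -2.3]
grip_width: 0.165
grasp_force: 97.6
clock: 109.65
position: [0.4642, -0.0191, 0.0709]
ee_rot: [0.993, -0.116, 0.0, 0.0]
ft_force: [0.7, -0.4, -3.0]
grip_width: 0.163
grasp_force: 97.6
```

```bash
python3 -m inch '[[[0,0,-0.1],[0,0,-0.03]],[[0,0,-0.2],[0,0,-0.08]],[[0,0,-0.3],[0,0,-0.14]],[[0,0,-0.4],[0,0,-0.21]],[[0,0,-0.5],[0,0,-0.28]],[[0,0,-0.6],[0,0,-0.36]],[[0,0,-0.7],[0,0,-0.44]],[[0,0,-0.8],[0,0,-0.53]],[[0,0,-0.9],[0,0,-0.62]],[[0,0,-1],[0,0,-0.7]]]' |grep -E 'pos|ft|gr'
python3 -m inch '[[[0,0,-0.02],[0,0,-0.07]],[[0,0,-0.04],[0,0,-0.14]],[[0,0,-0.06],[0,0,-0.21]],[[0,0,-0.08],[0,0,-0.28]],[[0,0,-0.1],[0,0,-0.35]],[[0,0,-0.12],[0,0,-0.42]],[[0,0,-0.14],[0,0,-0.49]],[[0,0,-0.16],[0,0,-0.56]],[[0,0,-0.18],[0,0,-0.63]],[[0,0,-0.2],[0,0,-0.7]]]' |grep -E 'pos|ft|gr'
python3 -m inch '[[[0,0,0],[0,0,-0.07]],[[0,0,0],[0,0,-0.14]],[[0,0,0],[0,0,-0.21]],[[0,0,0],[0,0,-0.28]],[[0,0,0],[0,0,-0.35]],[[0,0,0],[0,0,-0.42]],[[0,0,0],[0,0,-0.49]],[[0,0,0],[0,0,-0.56]],[[0,0,0],[0,0,-0.64]],[[0,0,0],[0,0,-0.71]]]'
cat > pose.py <<'E'
from h import *
o=manip.get_obs();M=R.from_quat(o["ee_rot"]).as_matrix();p=o["position"];C=np.array([.5015,-.2345,0]);a=np.radians(-8.4)
Rc=np.array([[np.cos(a),-np.sin(a),0],[np.sin(a),np.cos(a),0],[0,0,1]])
cv=np.c_[M[:,1],M[:,0],-M[:,2]]  # cover axes
for nm,off in(("H1",p-M[:,2]*.0429),("H2",p+[0,0,.03]-M[:,2]*.0129)):
    f=lambda v:Rc.T@(off+cv@np.array(v)-C)*1000
    print(nm,"rib",f([0,0,0]),"tip",f([-.113,0,-.018]),"far",f([.1,0,-.018]))
print("tilt",np.degrees(np.arcsin(cv[2,0])),"yawerr",np.degrees(np.arctan2(cv[1,0],cv[0,0]))+8.4,"roll",np.degrees(cv[2,1]),"j",o["joint_pos"])
print("case-frame to tool shares: rows=tool xyz per 1mm of case x,y,z\n",(M.T@Rc)/80)
E
python3 pose.py
```

```text
position: [0.464, -0.0183, 0.1508]
ft_force: [0.4, -0.8, -3.1]
grip_width: 0.169
grasp_force: 97.6
position: [0.4639, -0.0183, 0.1665]
ft_force: [-0.4, 0.0, -2.1]
grip_width: 0.167
grasp_force: 97.6
clock: 112.65
position: [0.4639, -0.0183, 0.1664]
ee_rot: [0.756, 0.655, -0.0, -0.0]
ft_force: [0.4, 0.1, -2.0]
grip_width: 0.166
grasp_force: 97.6
H1 rib [-68.7327 208.4036 209.3332] tip [-181.7319  207.9427  191.3342] far [ 31.2663 208.8116 191.3323]
H2 rib [-68.733  208.4037 209.3332] tip [-181.7322  207.9427  191.3342] far [ 31.266  208.8117 191.3323]
tilt -0.0005036581106781543 yawerr 0.2337380474737234 roll 0.00014149922746172218 j [ 0.5431  0.032  -0.6053  1.881   0.0193  1.2343 -0.2109]
case-frame to tool shares: rows=tool xyz per 1mm of case x,y,z
 [[-0.0001  0.0125  0.    ]
 [ 0.0125  0.0001 -0.    ]
 [-0.      0.     -0.0125]]
```

```bash
python3 -m inch '[[[-0.09,0.03,0],[0,0,0]],[[-0.17,0.07,0],[0,0,0]],[[-0.26,0.1,0],[0,0,0]],[[-0.35,0.14,0],[0,0,0]],[[-0.43,0.17,0],[0,0,0]],[[-0.52,0.21,0],[0,0,0]],[[-0.61,0.24,0],[0,0,0]],[[-0.69,0.28,0],[0,0,0]],[[-0.78,0.31,0],[0,0,0]],[[-0.87,0.35,0],[0,0,0]]]' |grep -E 'pos|ft|gr'
python3 -m inch '[[[-0.09,0.03,0],[0,0,0]],[[-0.17,0.07,0],[0,0,0]],[[-0.26,0.1,0],[0,0,0]],[[-0.35,0.14,0],[0,0,0]],[[-0.43,0.17,0],[0,0,0]],[[-0.52,0.21,0],[0,0,0]],[[-0.61,0.24,0],[0,0,0]],[[-0.69,0.28,0],[0,0,0]],[[-0.78,0.31,0],[0,0,0]],[[-0.87,0.35,0],[0,0,0]]]' |grep -E 'pos|ft|gr'
python3 -m inch '[[[-0.09,0.03,0],[-0.03,0,0]],[[-0.17,0.07,0],[-0.06,0,0]],[[-0.26,0.1,0],[-0.09,0,0]],[[-0.35,0.14,0],[-0.12,0,0]],[[-0.43,0.17,0],[-0.15,0,0]],[[-0.52,0.21,0],[-0.18,0,0]],[[-0.61,0.24,0],[-0.21,0,0]],[[-0.69,0.28,0],[-0.23,0,0]],[[-0.78,0.31,0],[-0.25,0,0]],[[-0.87,0.35,0],[-0.27,0,0]]]' |grep -E 'pos|ft|gr'
python3 - <<'E'
exec(open("pose.py").read())
t=grab("top");cv2.imwrite("pics/ins_t.png",t);cv2.imwrite("pics/ins_s.png",grab("scene"))
hsv=cv2.cvtColor(t,cv2.COLOR_BGR2HSV);x0,y0=350,160;s=hsv[y0:300,x0:460]
m=((s[...,1]<45)&(s[...,2]>60)).astype(np.uint8)*255
print(cv2.countNonZero(m));c=[k+np.array([x0,y0]) for k in cv2.findContours(m,0,2)[0] if cv2.contourArea(k)>60]
for k in c:print(cv2.contourArea(k),cv2.boundingRect(k),cv2.approxPolyDP(k,4,True)[:,0].tolist())
for nm,off in(("H1",p-M[:,2]*.0429),("H2",p+[0,0,.03]-M[:,2]*.0129)):
    print(nm,{k:proj("top",off+cv@np.array(v)).round(1).tolist() for k,v in dict(tl=(-.113,.05,-.0155),tr=(-.113,-.05,-.0155),pl=(-.098,.078,-.0155),pr=(-.098,-.078,-.0155),fl=(.1,.078,-.0155),fr=(.1,-.078,-.0155)).items()})
E
```

```text
position: [0.4817, -0.0922, 0.1661]
ft_force: [-0.6, -0.3, -1.6]
grip_width: 0.166
grasp_force: 97.6
position: [0.4992, -0.1652, 0.1661]
ft_force: [0.4, -0.6, -2.9]
grip_width: 0.166
grasp_force: 97.6
position: [0.5167, -0.2381, 0.1661]
ft_force: [-0.5, -0.2, -2.6]
grip_width: 0.168
grasp_force: 97.8
H1 rib [  6.4682  -1.3811 208.0136] tip [-100.1647   -1.3614  166.5114] far [108.0127  -1.4029 211.5802]
H2 rib [ 12.8159  -1.385  208.6928] tip [-93.8169  -1.3653 167.1906] far [114.3604  -1.4067 212.2595]
tilt 12.2156073108544 yawerr -0.011408864840948496 roll -0.004776624916686823 j [ 0.7898  0.0943 -0.4248  1.836  -0.0096  1.0116  0.2281]
case-frame to tool shares: rows=tool xyz per 1mm of case x,y,z
 [[ 0.      0.0125 -0.    ]
 [ 0.0122 -0.      0.0026]
 [ 0.0026 -0.     -0.0122]]
2424
2169.5 (377, 189, 60, 76) [[436, 195], [386, 189], [377, 252], [402, 264], [405, 246], [395, 222], [405, 221], [413, 207], [410, 213], [432, 224]]
H1 {'tl': [385.3, 258.9], 'tr': [418.2, 263.1], 'pl': [376.8, 252.9], 'pr': [428.1, 259.4], 'fl': [385.4, 188.3], 'fr': [437.5, 194.7]}
H2 {'tl': [385.6, 256.8], 'tr': [418.5, 261.0], 'pl': [377.1, 250.8], 'pr': [428.4, 257.3], 'fl': [385.7, 186.2], 'fr': [437.8, 192.5]}
```

The top view fits hypothesis H1 to within 1 px (plate corners at (386,189), (436,195), (377,252)), so the tongue position is known. I shift 9 mm clear of the lip and lower it.

```bash
python3 -m inch '[[[0.01,0.06,0.01],[0,0,0]],[[0.02,0.11,0.02],[0,0,0]],[[0.02,0.09,0.12],[0,0,0]],[[0.02,0.07,0.22],[0,0,0]],[[0.02,0.05,0.32],[0,0,0]],[[0.02,0.02,0.42],[0,0,0]],[[0.02,0,0.52],[0,0,0]],[[0.02,-0.02,0.62],[0,0,0]],[[0.02,-0.04,0.72],[0,0,0]],[[0.02,-0.06,0.82],[0,0,0]]]' |grep -E 'ft|gr'
python3 -m inch '[[[0,0,0.02],[0,0,0]],[[0,-0.01,0.04],[0,0,0]],[[0,-0.01,0.06],[0,0,0]],[[0,-0.02,0.09],[0,0,0]],[[0,-0.02,0.12],[0,0,0]],[[0,-0.03,0.15],[0,0,0]],[[0,-0.04,0.18],[0,0,0]],[[0,-0.04,0.2],[0,0,0]],[[0,-0.05,0.22],[0,0,0]],[[0,-0.05,0.22],[0,0,0]]]' |grep -E 'ft|gr'
python3 pose.py
```

```text
ft_force: [-0.1, -1.1, -2.8]
grip_width: 0.167
grasp_force: 97.9
ft_force: [-0.6, 0.9, -1.2]
grip_width: 0.169
grasp_force: 97.9
H1 rib [ 15.0847   0.8496 124.5997] tip [-91.6089   0.8831  83.254 ] far [116.6343   0.8213 128.0172]
H2 rib [ 21.3894   0.8508 125.2696] tip [-85.3043   0.8843  83.924 ] far [122.939    0.8224 128.6872]
tilt 12.1314905454333 yawerr -0.01702162123976514 roll 0.005713238150020091 j [ 0.7646  0.1995 -0.4242  1.9114  0.0508  0.8411  0.1796]
case-frame to tool shares: rows=tool xyz per 1mm of case x,y,z
 [[ 0.      0.0125  0.    ]
 [ 0.0122 -0.      0.0026]
 [ 0.0026  0.     -0.0122]]
```

```bash
python3 -m inch '[[[0,-0.02,0.01],[0,0,0]],[[0,-0.04,0],[0,0,0]],[[0,-0.06,0],[0,0,0]],[[0,-0.08,-0.01],[0,0,0]],[[0,-0.1,-0.01],[0,0,0]],[[0,-0.12,-0.01],[0,0,0]],[[0,-0.14,-0.02],[0,0,0]],[[0,-0.16,-0.02],[0,0,0]],[[0,-0.16,-0.03],[0,0,0]],[[0,-0.16,-0.03],[0,0,0]]]' |grep -E 'ft|gr'
python3 pose.py|head -1
```

```text
ft_force: [0.2, -0.0, -1.9]
grip_width: 0.163
grasp_force: 97.9
H1 rib [  2.2922   0.772  124.6864] tip [-104.3758    0.8006   83.2746] far [103.8397   0.7392 128.167 ]
```

```bash
python3 -m inch '[[[0,-0.01,0.01],[0,0,0]],[[0,-0.02,0.01],[0,0,0]],[[0,-0.03,0],[0,0,0]],[[0,-0.04,0],[0,0,0]],[[0,-0.05,0],[0,0,0]],[[0,-0.06,-0.01],[0,0,0]],[[0,-0.07,-0.01],[0,0,0]],[[0,-0.08,-0.01],[0,0,0]],[[0,-0.08,-0.01],[0,0,0]],[[0,-0.08,-0.01],[0,0,0]]]' |grep -E 'ft|gr'
python3 pose.py|head -1
```

```text
ft_force: [2.1, 0.1, -1.5]
grip_width: 0.163
grasp_force: 97.9
H1 rib [ -3.8232   0.759  124.2321] tip [-110.4652    0.7743   82.7535] far [ 97.7221   0.7351 127.7763]
```

```bash
python3 -m inch '[[[0,-0.01,0],[0,0,0]],[[0,-0.02,0],[0,0,0]],[[0,-0.03,0],[0,0,0]],[[0,-0.03,0],[0,0,0]],[[0,-0.03,0],[0,0,0]],[[0,-0.03,0],[0,0,0]],[[0,-0.03,0],[0,0,0]],[[0,-0.03,0],[0,0,0]],[[0,-0.03,0],[0,0,0]],[[0,-0.03,0],[0,0,0]]]' |grep -E 'ft|gr|pos'
python3 pose.py|head -1
```

```text
position: [0.5063, -0.2348, 0.0831]
ft_force: [7.8, -2.6, 0.0]
grip_width: 0.165
grasp_force: 97.9
H1 rib [ -4.4004   0.4178 124.9611] tip [-110.8692    0.4289   83.04  ] far [ 97.1293   0.3684 128.9271]
```

The tongue bottoms in the slot (8 N at the back). I ease off and start to pivot.

```bash
python3 -m inch '[[[0,0.02,0],[0,0,0]],[[0,0.03,0.01],[0,0,0]],[[0,0.03,0.02],[0.015,0,0]],[[0,0.03,0.04],[0.03,0,0]],[[0,0.02,0.07],[0.05,0,0]],[[0,0.02,0.09],[0.07,0,0]],[[0,0.01,0.11],[0.09,0,0]],[[0,0.01,0.13],[0.11,0,0]],[[0,0,0.15],[0.125,0,0]],[[0,0,0.165],[0.136,0,0]]]' |grep -E 'ft|gr|pos'
python3 pose.py
```

```text
position: [0.5066, -0.2343, 0.0682]
ft_force: [0.7, 0.5, -2.6]
grip_width: 0.163
grasp_force: 98.1
H1 rib [  0.5553   0.8914 110.8855] tip [-109.9742    0.9093   81.2844] far [101.8814   0.8794 103.3342]
H2 rib [  3.6609   0.8949 111.0466] tip [-106.8686    0.9129   81.4456] far [104.987    0.883  103.4954]
tilt 5.941907385406915 yawerr -0.008087607118554274 roll 0.007526541173042643 j [ 0.7365  0.2512 -0.4142  1.8696  0.0994  0.9415  0.1377]
case-frame to tool shares: rows=tool xyz per 1mm of case x,y,z
 [[ 0.      0.0125  0.    ]
 [ 0.0124 -0.      0.0013]
 [ 0.0013  0.     -0.0124]]
```

```bash
python3 -m inch '[[[0,0,0.01],[0.01,0,0]],[[0,0,0.02],[0.02,0,0]],[[0,-0.01,0.03],[0.03,0,0]],[[0,-0.01,0.045],[0.04,0,0]],[[0,-0.01,0.06],[0.05,0,0]],[[0,-0.01,0.07],[0.06,0,0]],[[0,-0.02,0.08],[0.07,0,0]],[[0,-0.02,0.09],[0.08,0,0]],[[0,-0.02,0.093],[0.08,0,0]],[[0,-0.02,0.093],[0.08,0,0]]]' |grep -E 'ft|gr|pos'
python3 pose.py
```

```text
position: [0.506, -0.2344, 0.061]
ft_force: [-3.7, 0.7, 0.7]
grip_width: 0.167
grasp_force: 98.6
H1 rib [  2.5803   0.7416 103.8518] tip [-109.5576    0.7781   81.0901] far [103.2519   0.7062  90.096 ]
H2 rib [  3.8487   0.7388 103.8786] tip [-108.2892    0.7752   81.1169] far [104.5203   0.7034  90.1228]
tilt 2.4232536407987335 yawerr -0.01934974807368306 roll -0.004563786289778664 j [ 0.7105  0.3017 -0.4059  1.8204  0.1307  1.0047  0.1085]
case-frame to tool shares: rows=tool xyz per 1mm of case x,y,z
 [[ 0.      0.0125 -0.    ]
 [ 0.0125 -0.      0.0005]
 [ 0.0005 -0.     -0.0125]]
```

```bash
python3 -m inch '[[[0,-0.01,0.01],[0.01,0,0]],[[0,-0.01,0.02],[0.02,0,0]],[[0,-0.01,0.035],[0.03,0,0]],[[0,-0.02,0.05],[0.04,0,0]],[[0,-0.02,0.06],[0.05,0,0]],[[0,-0.02,0.07],[0.06,0,0]],[[0,-0.02,0.08],[0.07,0,0]],[[0,-0.02,0.09],[0.08,0,0]],[[0,-0.02,0.1],[0.09,0,0]],[[0,-0.02,0.1],[0.09,0,0]]]' |grep -E 'ft|gr|pos'
python3 pose.py|grep -E 'H1|tilt'
```

```text
position: [0.5042, -0.2341, 0.0557]
ft_force: [-23.2, 7.8, 31.4]
grip_width: 0.168
grasp_force: 103.7
H1 rib [ 3.9156  0.8639 98.5735] tip [-109.5731    0.9083   83.9683] far [103.3312   0.7947  77.5845]
tilt -1.7174557315777672 yawerr -0.03057518403893411 roll -0.05141273288892894 j [ 0.6814  0.3563 -0.3962  1.7618  0.1593  1.084   0.0816]
```

```bash
python3 -m inch '[[[0,0,0],[-0.01,0,0]],[[0,0,-0.01],[-0.02,0,0]],[[0,0,-0.02],[-0.03,0,0]],[[0,0,-0.03],[-0.035,0,0]],[[0,0,-0.04],[-0.035,0,0]],[[0,0,-0.04],[-0.035,0,0]],[[0,0,-0.04],[-0.035,0,0]],[[0,0,-0.04],[-0.035,0,0]],[[0,0,-0.04],[-0.035,0,0]],[[0,0,-0.04],[-0.035,0,0]]]' |grep -E 'ft|gr|pos'
python3 pose.py|grep -E 'H1|tilt'
```

```text
position: [0.5049, -0.2342, 0.0561]
ft_force: [-0.0, -0.3, -3.1]
grip_width: 0.165
grasp_force: 98.2
H1 rib [ 3.3916  0.773  99.0463] tip [-109.6203    0.7969   81.1212] far [103.3796   0.7489  80.98  ]
tilt -0.037973319569828246 yawerr -0.012905533252096646 roll -0.004925787254770332 j [ 0.6932  0.3362 -0.4     1.7869  0.149   1.0488  0.0918]
```

```bash
python3 -m inch '[[[0,0,-0.01],[-0.01,0,0]],[[0,0,-0.02],[-0.02,0,0]],[[0,0,-0.03],[-0.03,0,0]],[[0,0,-0.03],[-0.03,0,0]],[[0,0,-0.03],[-0.03,0,0]],[[0,0,-0.03],[-0.03,0,0]],[[0,0,-0.03],[-0.03,0,0]],[[0,0,-0.03],[-0.03,0,0]],[[0,0,-0.03],[-0.03,0,0]],[[0,0,-0.03],[-0.03,0,0]]]' |grep -E 'ft|gr|pos'
python3 pose.py|grep -E 'H1|tilt'
```

```text
position: [0.5048, -0.234, 0.0571]
ft_force: [11.9, -3.9, -21.5]
grip_width: 0.165
grasp_force: 98.9
H1 rib [ 2.2237  0.9764 99.9941] tip [-110.3346    0.998    79.4118] far [102.6096   0.9806  84.2882]
tilt 1.311834767978937 yawerr -0.004667748153163842 roll 0.039532046041726575 j [ 0.7033  0.3179 -0.4034  1.8084  0.139   1.021   0.1012]
```

The cover holds against a 19 N pull, so it is latched. I settle it, release and retreat.

```bash
python3 -m inch '[[[0,0,0.01],[0.01,0,0]],[[0,0,0.02],[0.02,0,0]],[[0,0,0.03],[0.03,0,0]],[[0,0,0.04],[0.03,0,0]],[[0,0,0.05],[0.03,0,0]],[[0,0,0.05],[0.03,0,0]],[[0,0,0.05],[0.03,0,0]],[[0,0,0.04],[0.03,0,0]],[[0,0,0.04],[0.03,0,0]],[[0,0,0.04],[0.03,0,0]]]' |grep -E 'ft|gr|pos'
python3 -m inch '[[[0,0,0],[0,0,0]],[[0,0,0],[0,0,0]],[[0,0,0],[0,0,0]],[[0,0,0],[0,0,0]],[[0,0,0],[0,0,0]],[[0,0,0],[0,0,0]],[[0,0,-0.04],[0,0,0]],[[0,0,-0.12],[0,0,0]],[[0,0,-0.22],[0,0,0]],[[0,0,-0.35],[0,0,0]]]' 0.45 |grep -E 'ft|gr|pos'
python3 -m inch '[[[0,0,-0.1],[0,0,0]],[[0,0,-0.2],[0,0,0]],[[0,0,-0.3],[0,0,0]],[[0,0,-0.4],[0,0,0]],[[0,0,-0.5],[0,0,0]],[[0,0,-0.6],[0,0,0]],[[0,0,-0.7],[0,0,0]],[[0,0,-0.8],[0,0,0]],[[0,0,-0.9],[0,0,0]],[[0,0,-1],[0,0,0]]]' |grep -E 'ft|gr|pos'
python3 -m inch '[[[0.1,-0.1,-0.1],[0,0,0]],[[0.2,-0.15,-0.2],[0,0,0]],[[0.3,-0.2,-0.3],[0,0,0]],[[0.4,-0.25,-0.4],[0,0,0]],[[0.5,-0.3,-0.5],[0,0,0]],[[0.6,-0.35,-0.6],[0,0,0]],[[0.7,-0.4,-0.7],[0,0,0]],[[0.8,-0.4,-0.8],[0,0,0]],[[0.9,-0.4,-0.9],[0,0,0]],[[1,-0.4,-1],[0,0,0]]]' |grep -E 'pos'
python3 -m inch '[[[0.1,0,0],[0,0,0]],[[0.2,0,0],[0,0,0]],[[0.3,0,0],[0,0,0]],[[0.4,0,0],[0,0,0]],[[0.5,0,0],[0,0,0]],[[0.6,0,0],[0,0,0]],[[0.7,0,0],[0,0,0]],[[0.8,0,0],[0,0,0]],[[0.9,0,0],[0,0,0]],[[1,0,0],[0,0,0]]]' |grep -E 'pos'
python3 -m inch '[[[0.1,0,0],[0,0,0]],[[0.2,0,0],[0,0,0]],[[0.3,0,0],[0,0,0]],[[0.4,0,0],[0,0,0]],[[0.5,0,0],[0,0,0]],[[0.6,0,0],[0,0,0]],[[0.7,0,0],[0,0,0]],[[0.8,0,0],[0,0,0]],[[0.9,0,0],[0,0,0]],[[1,0,0],[0,0,0]]]' |grep -E 'pos|clock'
python3 - <<'E'
from h import *
t=grab("top");s=grab("scene")
hsv=cv2.cvtColor(t,cv2.COLOR_BGR2HSV);x0,y0=350,160
m=((hsv[...,1]<45)&(hsv[...,2]>60)).astype(np.uint8)[y0:300,x0:460]*255
for k in cv2.findContours(m,0,2)[0]:
    if cv2.contourArea(k)>40:k=k+np.array([x0,y0]);print("top",cv2.contourArea(k),cv2.boundingRect(k),cv2.approxPolyDP(k,3,True)[:,0].tolist())
F=frame(.5043,-.2341,-8.4)
for n in("top","scene"):print(n,"expected shut",{k:proj(n,F(np.array(v)/1000)).round(1).tolist() for k,v in dict(fl=(100,78,83),fr=(100,-78,83),nl=(-98,78,83),nr=(-98,-78,83),rib=(0,0,114)).items()})
hs=cv2.cvtColor(s,cv2.COLOR_BGR2HSV);x0,y0=215,105
m=((hs[...,1]<60)&(hs[...,2]>60)).astype(np.uint8)[y0:210,x0:320]*255
for k in cv2.findContours(m,0,2)[0]:
    if cv2.contourArea(k)>40:k=k+np.array([x0,y0]);print("scene",cv2.contourArea(k),cv2.boundingRect(k),cv2.approxPolyDP(k,3,True)[:,0].tolist())
E
```

```text
position: [0.5051, -0.2344, 0.0557]
ft_force: [-0.5, 1.1, 2.4]
grip_width: 0.162
grasp_force: 101.9
position: [0.505, -0.2342, 0.0842]
ft_force: [0.1, 0.4, -0.1]
grip_width: 0.452
grasp_force: 0.0
position: [0.505, -0.2342, 0.164]
ft_force: [1.3, -0.7, -0.2]
grip_width: 0.449
grasp_force: 0.0
position: [0.4853, -0.1497, 0.2441]
position: [0.4969, -0.0706, 0.2434]
clock: 131.75
position: [0.5086, 0.0086, 0.2434]
top 2940.5 (372, 194, 57, 69) [[380, 196], [372, 254], [421, 262], [428, 203], [413, 200], [409, 195]]
top 43.0 (379, 160, 15, 5) [[379, 160], [383, 164], [393, 160]]
top expected shut {'fl': [379.4, 195.4], 'fr': [426.4, 201.2], 'nl': [372.8, 255.3], 'nr': [420.7, 261.4], 'rib': [401.4, 227.9]}
scene expected shut {'fl': [269.3, 182.2], 'fr': [228.8, 165.0], 'nl': [299.5, 143.6], 'nr': [261.0, 128.9], 'rib': [264.4, 147.3]}
scene 149.0 (229, 199, 20, 11) [[229, 205], [229, 209], [248, 209], [240, 199]]
scene 3184.0 (229, 125, 71, 72) [[267, 125], [229, 166], [233, 180], [270, 196], [278, 187], [286, 189], [289, 185], [284, 178], [299, 159], [298, 136]]
```

The cover corners lie within 2 px of the expected shut position in the top view, and the one readable corner in the scene view agrees. The robot is clear, so I hand in.

```bash
python3 -c "
from workcell import manip
print(manip.hand_in())"
```

```text
the job is handed in; nothing more can be done
None
```

All four mounts on the rack are in the blue case and the cover is on flat; it held against a 19 N pull, so the catch is over its edge. I handed the job in at about 132 s; no verdict came back.

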